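# Tip out the stone sticks and gauge them

### The job

Carry the flap-ended caddy over the black landing mat and tip it flap end down, only as far as needed (never on end), so that the flap swings open and the stone sticks slide out and lie on the mat; then stand the caddy upright on its cork rest again. Lay all the sticks flat on the dark steel plate, spaced apart, and only then stand the height gauge on the plate astride each stick in turn, from the thinnest to the thickest, with its legs flat on the plate and its sprung foot on the stick for about a second. Finally put the gauge back upright in the middle of its round coaster, leaving the sticks on the plate and the other things on the desk where they were.

Things in the scene. Friction and masses are not known exactly. Their poses are not given: they have to be found in the camera images.
- caddy: flap-ended caddy, a loose flat aluminium case 130 (x) x 112 (y) x 42 mm high with a clear roof, 380 g empty; origin: centre of its underside, z up. The floor is 5 mm thick; three lanes 24 mm wide run along x, 40 mm apart (y = -40, 0, 40), each with at most one stick. The whole -x end is the mouth, closed by a hanging flap; the other end and the roof are fixed
- caddy_grip (a point): grip point on the caddy's black fin handle: a fin 14 mm thick along the caddy's x, 60 mm long along its y, standing up on the roof from z = 45 to 83 mm; this point lies at x = -20, y = 0, z = 68 mm in the caddy's frame
- caddy_mouth (a point): middle of the caddy's lower mouth edge (x = -65, y = 0, z = 5 mm in the caddy's frame). The sticks slide out here under their own weight once this end is tipped down about 20 to 30 degrees
- flap (a joint): angle (rad) of the caddy's flap about the hinge along its top edge, at the mouth; 0 shut (hanging), grows as its lower edge swings outward, up to 1.7. It hangs by its own weight: it opens when the caddy is tipped mouth down and falls shut when the caddy stands upright
- rest: the caddy's rest: fixed cork pad 150 (x) x 130 (y) x 3 mm; origin at the centre of its underside
- mat: landing mat: fixed black rubber mat 200 (x) x 180 (y) x 3 mm between the rest and the plate, flat, no rim; origin at the centre of its underside. Behind the left part of the desk stands a fixed chest 374 mm high (front at about x = 0.61, knobs to 0.59, from y = 0.06 to the left): keep the gripper and wrist clear of it
- plate: gauging plate: fixed dark steel plate 130 (x) x 180 (y) x 12 mm, flat on top; origin at the centre of its underside. There is room for three sticks side by side along its x, 56 mm apart
- coaster: the gauge's parking place: fixed round cork coaster, 100 mm diameter, 4 mm thick; origin at the centre of its underside
- gauge: height gauge, loose, 400 g: a bridge on two legs, 58 mm wide (y), 50 mm deep (x); origin midway between the soles of the legs, z up. The legs are 10 mm thick, 38 mm apart inside (y = -19 to 19); above z = 44 mm a beam joins them. Between them, on the axis, hangs a light sprung brass foot, 14 mm across (0.4 to 1.3 N). Stand it over a stick with its x along the stick
- gauge_grip (a point): grip point on the gauge's axis, z = 82 mm in its frame, in the aluminium grip block 20 (x) x 30 (y) mm that stands on the beam from z = 54 to 96 mm
- gauge_foot (a joint): how far the gauge's foot is pushed up (m): 0 when free, the foot's sole then 2 mm above the soles of the legs; so on a stick of height h the gauge, standing on its legs, reads h - 2 mm. Range 0 to 30 mm
- stick_thin: sawn stick of pale stone, 66 mm long (its x) and 12 x 12 mm in section, 26 g; loose, starts in a lane of the caddy. Origin: centre of the face that is its underside at the start (it may have rolled onto another face since). May be absent
- stick_thin_mid (a point): middle of that 66 mm stick's volume
- stick_mid: sawn stick of pale stone, 82 mm long (its x) and 16 x 16 mm in section, 57 g; loose, starts in a lane of the caddy. Origin: centre of the face that is its underside at the start (it may have rolled onto another face since). May be absent
- stick_mid_mid (a point): middle of that 82 mm stick's volume
- stick_thick: sawn stick of pale stone, 98 mm long (its x) and 20 x 20 mm in section, 106 g; loose, starts in a lane of the caddy. Origin: centre of the face that is its underside at the start (it may have rolled onto another face since). May be absent
- stick_thick_mid (a point): middle of that 98 mm stick's volume
- petri: bystander: round glass dish 60 mm across, 13 mm high
- pen_roll: bystander: slim black pen case 166 mm long, 28 wide, 14 high
- loupe1: bystander: small loupe 36 mm
- tweezers1: bystander: steel tweezers 126 mm long
- tape_roll: bystander: roll of tan tape 98 mm across, 48 mm high

How it is judged:
By the outcome, as a careful person would: the job done as asked, in the order asked, and still so for the second after the job is handed in, with the robot touching nothing.
Of stick_thin, stick_mid, stick_thick only 2 to 3 are there at a start; the rules pass over those that are not, and their reading is None.
At some moment in a run one of caddy, gauge may be knocked a few centimetres aside while the robot is not near it.
It also fails if it takes over 210 s, if anything falls off the work surface, if the arm or the gripper's body presses on something with over 40 N, if the wrist force passes 120 N, or if a joint passes its speed limit or range.

### The arm

A 6-joint arm with a two-finger parallel gripper is mounted at the origin on a cart in front of the work surface, level with it; the furniture and walls round the work are solid. World frame = base frame: x ahead of the robot, y to its left, z up, the work surface at z = 0. Lengths are in m, angles in rad, forces in N, time in s.
With the tool pointing down it reaches from about 0.25 to 0.775 m from the base axis. Payload 4 kg.
Tool frame: the origin (TCP) lies midway between the tips of the shut fingers; the grasp point (between the pads) lies 19 mm behind it; z points along the fingers, y is the direction in which the jaws open and shut (so a half turn about z gives the same grasp; the last joint's range is limited). The gripper opens to 94 mm and grips with 3 to 60 N. Pads are 16 mm wide; open, the fingers measure 119 mm over their backs; the gripper's body (75 mm by 177 mm) begins 78 mm behind the grasp point.
Start: joints at [1.159, 0.087, 1.371, -0, 1.684, -0.103], TCP at [0.167, 0.524, 0.206] pointing down, gripper open.
Joint ranges: [-3.1, 3.1], [-0.76, 2.03], [0.27, 2.55], [-1.08, 4.22], [0.17, 2.65], [-2.57, 2.57]. Speed limits (rad/s): [2.79, 2.79, 3.14, 3.14, 3.14, 3.14].

### API

Orientations are given as [roll, pitch, yaw] about the fixed x, y, z axes, in that order (R = Rz(yaw) Ry(pitch) Rx(roll)).
In Python, from bench import get_obs, snapshot, ticket gives the robot as it stands.
- The arm moves only by the shell command python3 -m creep 'ROWS' [OPENING]. ROWS is JSON, a list that holds one entry, the list of rows, each a list of 4 numbers: the shift along the tool's x, y, z in mm, then the turn about the tool's z in degrees. A call has 1 to 8 rows; each row shifts and turns the commanded pose from where the row before left it, along the tool's axes as they then stand; what a row does not reach is not made up. A row lasts 1/8 s, in which the tool goes at most 62.5 mm and 10.7 degrees, less where a joint would pass 70% of its speed; a pose out of reach is approached as far as the arm can. A call with a gripper value outside its range is refused whole. OPENING is the opening, from 0 (shut) to 1 (fully open), set as the call begins (- or left out, the last holds). The fingers move at their own pace and stop on an object; the grip force is fixed at half the most. Time passes only in rows, so rows that do not move let the fingers close. It gives the time, the measured TCP pose, the force and the opening at its end, in the units of the state.
- get_obs(): the state, without advancing time (a new reading comes with each control period).
- snapshot(name): name is "scene" or "side" or "wrist"; returns a dict with "color" (384x512x3 uint8, red, green, blue), "depth" (384x512 float32, m along the optical axis (not along the pixel's ray), 0 where there is no reading), "fx", "fy", "cx", "cy" (pixels), "extrinsics" (4x4, takes a point from world to camera coordinates). Camera axes: x right, y down, z forward; pixel columns grow to the right and rows downward; lengths in m; the calibration is good to about 2 mm. The wrist camera is an equidistant fisheye: a pixel r from the principal point sees the ray r / f radians off the axis. A picture is of the moment at which its call begins.
- ticket.close_job(): hands the job in, once; it reports no verdict.
The state is a dict: "time": time; "joint_positions": joint angles; "qvel": joint speeds; "joint_torque": joint torques, N m; "tool_pos": TCP position; "ee_rot": TCP orientation; "wrist_force": force on the tool from outside, world axes, zero at the start; "wrist_torque": the same for the moment, N m; "width": finger opening in m.
Only numpy, scipy, OpenCV 4.12 (cv2) and the standard library are available. Lean on these libraries where they do the work, as an engineer would, in place of code of your own. Each camera call takes 0.05 s, during which the arm holds its last target. There are 200 camera calls.

## Working session

There is one attempt and no reset: what is moved stays moved. The work goes in short steps, Python scripts to look and compute and a shell command to move; the robot and the scene stay as the last step left them, time stands still between calls to the robot, and variables do not carry over. Pictures are saved under pics/ and viewed, on a budget of 14 in all, crops included, one or two more only if the job needs it, and the job is handed in when it is done.

```bash
ls -la; python3 -m creep --help 2>&1 | head -30; mkdir -p pics; cat > h.py <<'E'
import numpy as np, cv2
from bench import get_obs, snapshot, ticket
def snap(name):
    s=snapshot(name); np.savez('%s.npz'%name,**s); return s
def load(name): return np.load('%s.npz'%name)
def toW(s,u,v,z=None):
    """pixel -> world from depth, or at plane height z (scene/side cams)"""
    E=np.array(s['extrinsics']);R,t=E[:3,:3],E[:3,3]
    r=np.array([(u-s['cx'])/s['fx'],(v-s['cy'])/s['fy'],1.]); o=-R.T@t; d=R.T@r
    k=s['depth'][int(v),int(u)] if z is None else (z-o[2])/d[2]
    return o+k*d
def cloud(s):
    E=np.array(s['extrinsics']);R,t=E[:3,:3],E[:3,3]
    v,u=np.mgrid[:384,:512]; d=s['depth']
    P=np.stack([(u-s['cx'])/s['fx']*d,(v-s['cy'])/s['fy']*d,d],-1)
    return (P-t)@R
def save(name,img): cv2.imwrite('pics/'+name+'.png',cv2.cvtColor(img,cv2.COLOR_RGB2BGR))
E
python3 - <<'E'
from h import *
o=get_obs();print({k:np.round(v,3) for k,v in o.items()})
a=snap('scene');b=snap('side')
for s in(a,b):print(np.linalg.inv(s['extrinsics'])[:3,3].round(2),s['fx'])
save('a1',cv2.resize(a['color'],(800,600)));save('b1',cv2.resize(b['color'],(800,600)))
E
```

```text
total 12
drwxr-xr-x  3 agent agent 4096 Dec  4 08:06 .
drwxr-xr-x 23 root  root  4096 Dec  4 08:06 ..
drwxr-xr-x  2 agent agent 4096 Dec  4 08:06 pics
invalid input: not JSON, or not a number
{'time': np.float64(0.0), 'joint_positions': array([ 1.159,  0.088,  1.372,  0.   ,  1.684, -0.103]), 'qvel': array([-0.001,  0.001,  0.   , -0.001, -0.   , -0.001]), 'joint_torque': array([ 0.0000e+00, -3.4018e+01, -3.0243e+01,  7.2000e-02,  3.3000e-02,
       -0.0000e+00]), 'tool_pos': array([0.167, 0.523, 0.204]), 'ee_rot': array([-3.139, -0.   ,  2.833]), 'wrist_force': array([ 0.482, -0.247, -0.33 ]), 'wrist_torque': array([0.008, 0.008, 0.008]), 'width': np.float64(0.094)}
[-0.4   0.62  1.19] 486.9505242262303
[0.29 0.87 0.82] 382.97095333128885
```

View pics/a1.png

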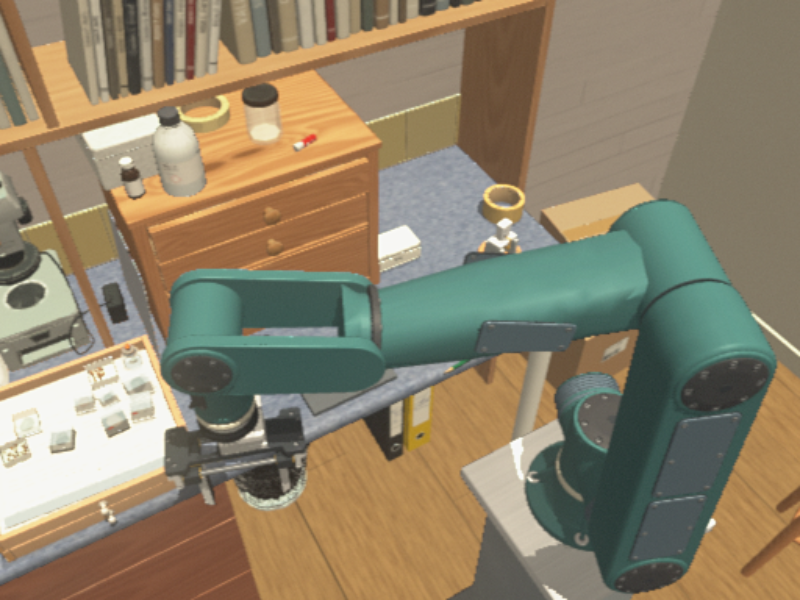

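View pics/b1.png

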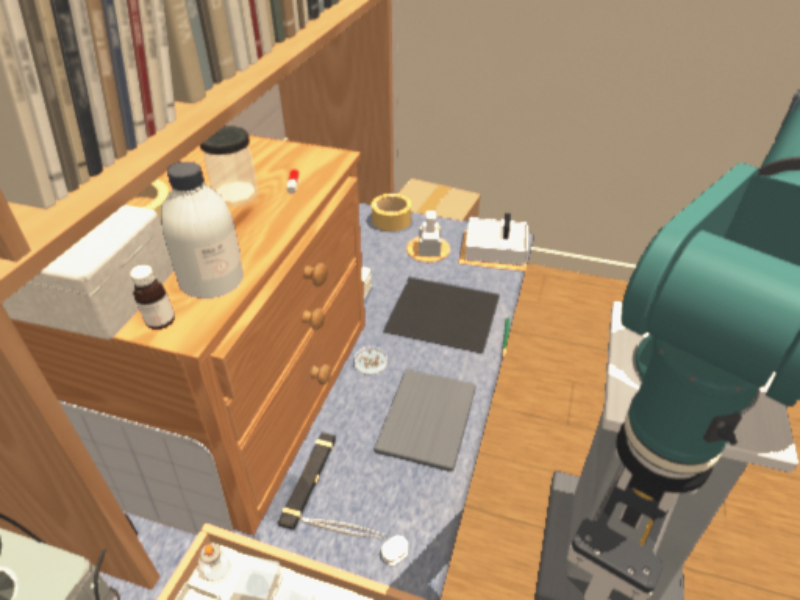

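```bash
python3 - <<'E'
from h import *
s=load('side')
for n,(u,v) in dict(tape=(391,211),gaugetop=(430,216),coastL=(408,247),coastR=(451,250),cadfin=(507,222),cadroof=(490,236),mat1=(410,280),mat2=(498,291),mat3=(484,349),mat4=(386,318),p1=(407,370),p2=(476,381),p3=(453,467),p4=(376,451),petri=(371,361)).items():
    print(n,toW(s,u/1.5625,v/1.5625).round(3))
save('b2',cv2.resize(s['color'][110:240,215:350],(800,770),interpolation=cv2.INTER_CUBIC)[:600])
E
```

```text
tape [ 0.702 -0.345 -0.001]
gaugetop [ 0.562 -0.198  0.102]
coastL [ 0.613 -0.202  0.006]
coastR [ 0.517 -0.227  0.001]
cadfin [ 0.4   -0.246  0.089]
cadroof [ 0.434 -0.248  0.044]
mat1 [ 0.574 -0.091  0.003]
mat2 [ 0.386 -0.114  0.001]
mat3 [0.38  0.063 0.001]
mat4 [0.586 0.036 0.001]
p1 [0.501 0.167 0.011]
p2 [0.377 0.146 0.001]
p3 [0.373 0.338 0.01 ]
p4 [0.498 0.343 0.005]
petri [0.574 0.158 0.002]
```

View pics/b2.png

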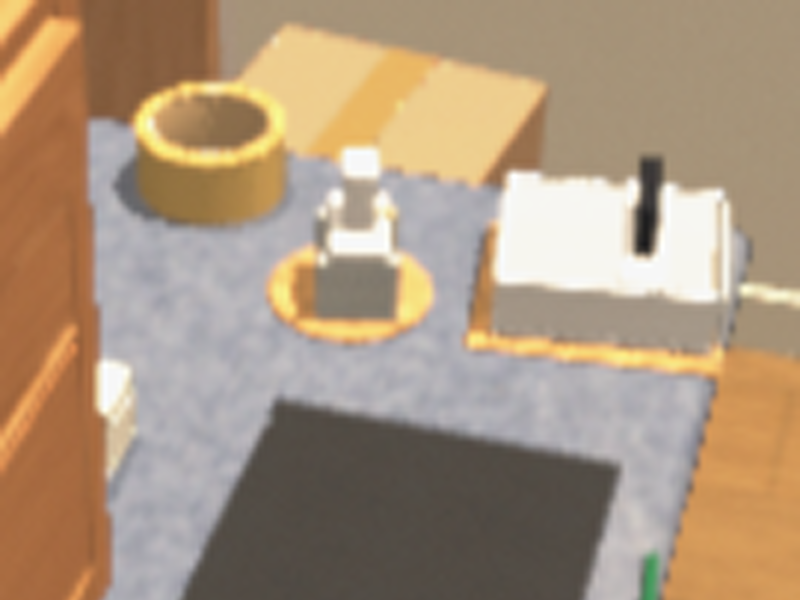

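```bash
cat >> h.py <<'E'
def plan(x,y,z,yawdeg,n=None):
    """rows (mm,deg) from measured TCP to world TCP pose, tool down"""
    o=get_obs(); p=np.array(o['tool_pos']); yw=o['ee_rot'][2]
    d=np.array([x,y,z])-p; t=np.deg2rad(yawdeg)-yw; t=(t+np.pi)%(2*np.pi)-np.pi
    if abs(t)>3.0: pass
    n=n or int(max(np.ceil(np.linalg.norm(d)/.06),np.ceil(abs(t)/np.deg2rad(10.5)),1))
    rows=[];
    for i in range(n):
        a=yw+t*i/n; c,s=np.cos(a),np.sin(a); w=d/n*1000
        rows.append([round(float(q),1)+0.0 for q in (c*w[0]+s*w[1], s*w[0]-c*w[1], -w[2], -np.rad2deg(t)/n)])
    print('n',n)
    for i in range(0,n,8): print(rows[i:i+8])
E
python3 - <<'E'
from h import *
s=load('side');P=cloud(s);q=P[110:240,215:350].reshape(-1,3)
def rect(m,name):
    k=q[m]; (c,wh,a)=cv2.minAreaRect((k[:,:2]*1000).astype(np.float32)); print(name,len(k),np.round(c,1),np.round(wh,1),round(a,1), k[:,2].mean().round(4))
z=q[:,2]; box=lambda x0,x1,y0,y1:(q[:,0]>x0)&(q[:,0]<x1)&(q[:,1]>y0)&(q[:,1]<y1)
b=box(.33,.56,-.4,-.18)
rect(b&(z>.03)&(z<.055),'roof');rect(b&(z>.06)&(z<.1),'fin')
b=box(.5,.63,-.3,-.15)
rect(b&(z>.03),'gauge');rect(b&(z>.075),'gblock')
print(toW(s,370/1.5625,280/1.5625))
plan(.41,-.26,.30,0)
E
```

```text
roof 824 [ 460.8 -255.8] [214.2 123.4] 9.2 0.0439
fin 110 [ 480.9 -238.4] [178.1  59.6] 16.5 0.078
gauge 257 [ 564.9 -210.9] [49.  63.5] 16.4 0.0615
gblock 61 [ 563.6 -208.4] [17.6 30.9] 16.3 0.0935
[ 0.64620784 -0.03967967  0.02550822]
n 16
[[-29.4, -42.0, -6.0, 10.1], [-36.3, -36.2, -6.0, 10.1], [-42.1, -29.3, -6.0, 10.1], [-46.6, -21.4, -6.0, 10.1], [-49.6, -12.8, -6.0, 10.1], [-51.1, -3.9, -6.0, 10.1], [-51.0, 5.2, -6.0, 10.1], [-49.3, 14.1, -6.0, 10.1]]
[[-46.1, 22.5, -6.0, 10.1], [-41.4, 30.3, -6.0, 10.1], [-35.4, 37.1, -6.0, 10.1], [-28.3, 42.8, -6.0, 10.1], [-20.3, 47.1, -6.0, 10.1], [-11.7, 49.9, -6.0, 10.1], [-2.7, 51.2, -6.0, 10.1], [6.3, 50.9, -6.0, 10.1]]
```

```bash
python3 -m creep '[[[-29,-42,-6,10],[-36,-36,-6,10],[-42,-29,-6,10],[-47,-21,-6,10],[-50,-13,-6,10],[-51,-4,-6,10],[-51,5,-6,10],[-49,14,-6,10]]]' 1; python3 -m creep '[[[-46,22,-6,10],[-41,30,-6,10],[-35,37,-6,10],[-28,43,-6,10],[-20,47,-6,10],[-12,50,-6,10],[-3,51,-6,10],[6,51,-6,10]]]'
python3 -m creep '[[[0,0,0,0],[0,0,0,0]]]'
python3 - <<'E'
from h import *
a=snap('scene');w=snap('wrist');b=snap('side')
save('w1',np.hstack([cv2.resize(w['color'],(480,360)),cv2.resize(a['color'],(320,240))[np.r_[0:240,[0]*120]]]))
q=cloud(b)[110:240,215:350].reshape(-1,3)
q=q[(q[:,0]>.33)&(q[:,0]<.52)&(q[:,1]>-.4)&(q[:,1]<-.18)]
for lo,hi in((.035,.055),(.06,.092)):
    k=q[(q[:,2]>lo)&(q[:,2]<hi)]; print(len(k),cv2.minAreaRect((k[:,:2]*1000).astype(np.float32)) if len(k)>5 else '')
print(w['fx'],w['cx'],w['cy'],np.linalg.inv(w['extrinsics']).round(3))
E
```

```text
time: 1.1
tool_pos: [0.2918, 0.1324, 0.2533]
ee_rot: [3.141, -0.0, 1.431]
wrist_force: [1.3, -0.5, -0.0]
width: 0.0942
time: 2.1
tool_pos: [0.4239, -0.2548, 0.3011]
ee_rot: [-3.141, 0.0, 0.034]
wrist_force: [0.1, 0.3, 0.1]
width: 0.0942
time: 2.35
tool_pos: [0.4235, -0.2527, 0.3008]
ee_rot: [-3.14, 0.001, 0.041]
wrist_force: [0.3, 0.3, -0.2]
width: 0.0941
722 ((420.4647216796875, -260.88006591796875), (133.13308715820312, 120.4259033203125), 8.3366060256958)
66 ((403.37664794921875, -259.49139404296875), (13.590935707092285, 55.66252899169922), 12.223689079284668)
297.3186396354542 255.7355399953287 193.33254897166975 [[ 0.042 -0.973 -0.227  0.489]
 [-0.999 -0.041 -0.009 -0.249]
 [-0.001  0.227 -0.974  0.48 ]
 [ 0.     0.     0.     1.   ]]
```

View pics/w1.png

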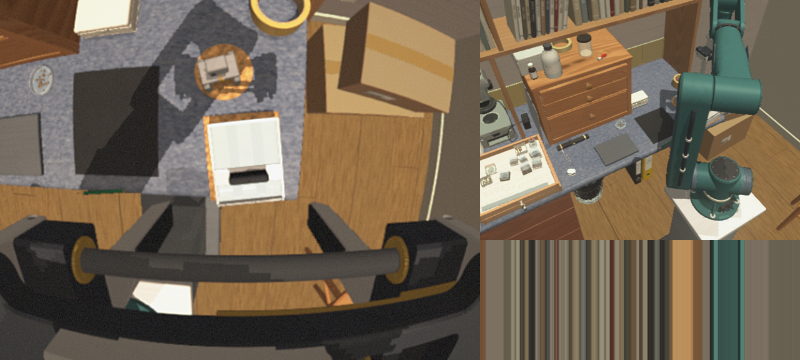

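```bash
cat >> h.py <<'E'
def wcloud(s):
    E=np.array(s['extrinsics']);R,t=E[:3,:3],E[:3,3]
    v,u=np.mgrid[:384,:512]; x=(u-s['cx'])/s['fx'];y=(v-s['cy'])/s['fy'];r=np.hypot(x,y)+1e-9
    k=np.tan(np.clip(r,0,1.5))/r; d=s['depth'].astype(float)
    return (np.stack([x*k*d,y*k*d,d],-1)-t)@R
def rect(k):
    c,wh,a=cv2.minAreaRect((k[:,:2]*1000).astype(np.float32)); return len(k),np.round(c,1),np.round(wh,1),round(a,1),np.round(np.median(k[:,2])*1000,1)
def sel(P,x0,x1,y0,y1,z0,z1):
    q=P.reshape(-1,3); return q[(q[:,0]>x0)&(q[:,0]<x1)&(q[:,1]>y0)&(q[:,1]<y1)&(q[:,2]>z0)&(q[:,2]<z1)]
E
python3 - <<'E'
from h import *
s=load('wrist');P=wcloud(s);s={k:s[k] for k in s.files}
print('roof',rect(sel(P,.33,.5,-.36,-.17,.035,.055)))
print('fin',rect(sel(P,.33,.5,-.36,-.17,.07,.1)))
print('gauge',rect(sel(P,.5,.63,-.3,-.15,.03,.12)),'block',rect(sel(P,.5,.63,-.3,-.15,.085,.12)))
C=s['color'].astype(int); 
m=(C.max(-1)<75)&(P[...,2]<.012)&(P[...,0]>.33)&(P[...,0]<.62)&(P[...,1]>-.14)&(P[...,1]<.1)&(s['depth']>0)
m=cv2.morphologyEx(m.astype(np.uint8),cv2.MORPH_OPEN,np.ones((5,5)));print('mat',rect(P[m>0]))
hsv=cv2.cvtColor(s['color'],cv2.COLOR_RGB2HSV)
m=(hsv[...,0]<25)&(hsv[...,1]>110)
Q=P[m]; print('coaster',rect(sel(Q,.48,.65,-.32,-.12,-.01,.012)));print('rest',rect(sel(Q,.33,.51,-.37,-.16,-.003,.012)))
E
```

```text
roof (5895, array([ 417.9, -262.5]), array([136.1, 113.4]), 8.6, np.float64(42.5))
fin (494, array([ 400.6, -264.5]), array([14.4, 59.6]), 8.4, np.float64(84.4))
gauge (1174, array([ 563.3, -212.4]), array([50.7, 58.6]), 16.0, np.float64(57.6)) block (367, array([ 563. , -212.3]), array([20.9, 29.6]), 16.4, np.float64(98.8))
mat (10172, array([461.2, -16.2]), array([234.8, 180.1]), 0.7, np.float64(2.1))
coaster (2185, array([ 565.7, -248.6]), array([158.7, 160.6]), 8.1, np.float64(2.9))
rest (864, array([ 422.4, -257. ]), array([149. , 128.2]), 6.6, np.float64(2.1))
```

```bash
python3 - <<'E'
from h import *
plan(.4006,-.2645,.12,8.5);plan(.4006,-.2645,.053,8.5)
E
```

```text
n 4
[[-5.9, 2.9, 45.5, -1.5], [-5.9, 2.7, 45.5, -1.5], [-6.0, 2.6, 45.5, -1.5], [-6.1, 2.4, 45.5, -1.5]]
n 5
[[-4.7, 2.3, 49.8, -1.2], [-4.7, 2.2, 49.8, -1.2], [-4.8, 2.1, 49.8, -1.2], [-4.8, 2.0, 49.8, -1.2], [-4.9, 1.9, 49.8, -1.2]]
```

```bash
python3 -m creep '[[[-6,3,46,-1.5],[-6,2.7,46,-1.5],[-6,2.6,46,-1.5],[-6,2.4,46,-1.5],[0,0,0,0],[0,0,0,0]]]' 1; python3 - <<'E'
from h import *
plan(.4006,-.2645,.053,8.5,3)
w=snap('wrist');P=wcloud(w)
print('fin',rect(sel(P,.33,.5,-.36,-.17,.07,.1)))
C=w['color'].astype(int);hsv=cv2.cvtColor(w['color'],cv2.COLOR_RGB2HSV)
Q=P[(hsv[...,0]<25)&(hsv[...,1]>110)]
print('rest',rect(sel(Q,.33,.51,-.37,-.16,-.003,.012)))
E
```

```text
time: 3.25
tool_pos: [0.4019, -0.2659, 0.1198]
ee_rot: [3.139, -0.003, 0.146]
wrist_force: [0.7, -0.7, 0.2]
width: 0.0939
n 3
[[-0.3, -0.5, 22.3, -0.1], [-0.3, -0.5, 22.3, -0.1], [-0.3, -0.5, 22.3, -0.1]]
fin (1632, array([ 401. , -265.3]), array([14.2, 59.2]), 8.1, np.float64(84.4))
rest (1430, array([ 448.3, -219. ]), array([ 99. , 195.5]), 55.7, np.float64(2.1))
```

```bash
python3 -m creep '[[[-0.5,-0.5,22,0],[0,-0.5,22,0],[0,0,22,0],[0,0,0,0],[0,0,0,0]]]' 1; python3 -m creep '[[[0,0,0,0],[0,0,0,0],[0,0,0,0],[0,0,0,0],[0,0,0,0],[0,0,0,0]]]' 0;python3 -m creep '[[[0,0,-5,0],[0,0,-10,0],[0,0,-15,0],[0,0,-20,0],[0,0,-20,0],[0,0,-20,0],[0,0,0,0],[0,0,0,0]]]'
python3 - <<'E'
from h import *
b=snap('side');w=snap('wrist');o=get_obs();p=o['tool_pos']
P=cloud(b)
k=sel(P,.3,.52,-.4,-.17,.08,.16);print(rect(k))
save('c1',np.vstack([cv2.resize(b['color'][90:240,205:360],(620,600))]))
C=b['color'].astype(int); 
m=(C.max(-1)<75)&(P[...,2]<.012)&(P[...,0]>.33)&(P[...,0]<.65)&(P[...,1]>-.14)&(P[...,1]<.1)&(b['depth']>0)
m=cv2.morphologyEx(m.astype(np.uint8),cv2.MORPH_OPEN,np.ones((3,3)));print('mat',rect(P[m>0]))
hsv=cv2.cvtColor(w['color'],cv2.COLOR_RGB2HSV);P=wcloud(w)
Q=P[(hsv[...,0]<25)&(hsv[...,1]>110)]
print('rest',rect(sel(Q,.33,.51,-.37,-.16,-.003,.012)))
E
```

```text
time: 3.92
tool_pos: [0.4015, -0.2658, 0.0538]
ee_rot: [3.139, -0.003, 0.145]
wrist_force: [0.2, 1.7, 0.4]
width: 0.0943
time: 4.68
tool_pos: [0.4001, -0.2651, 0.0516]
ee_rot: [3.141, -0.0, 0.145]
wrist_force: [0.4, -1.0, 1.7]
width: 0.06
time: 5.68
tool_pos: [0.3998, -0.2644, 0.141]
ee_rot: [-3.141, 0.001, 0.145]
wrist_force: [0.9, -0.3, -5.8]
width: 0.0598
(1063, array([ 419.8, -259.6]), array([134.6, 121. ]), 8.8, np.float64(132.9))
mat (486, array([419.7, -68.9]), array([ 90.2, 172.3]), 46.2, np.float64(4.7))
rest (0, array([0., 0.]), array([0., 0.]), 0.0, np.float64(nan))
  return _methods._mean(a, axis=axis, dtype=dtype,
  ret = ret.dtype.type(ret / rcount)
```

View pics/c1.png

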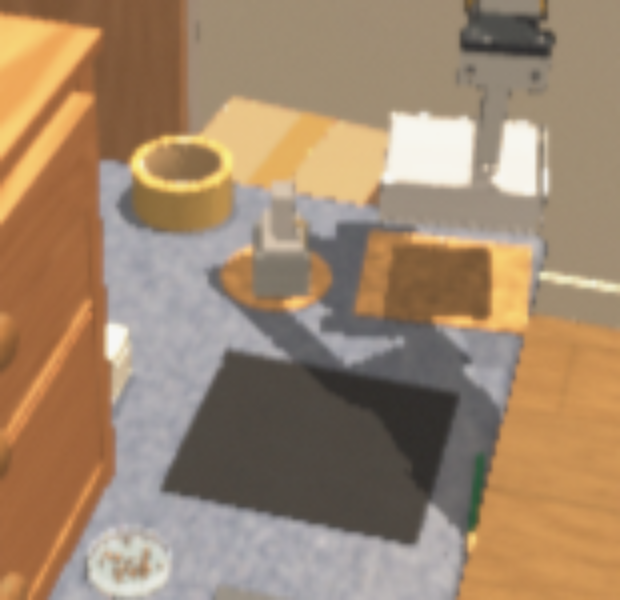

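```bash
python3 - <<'E'
from h import *
s=load('side')
for n,L in dict(mat=[(230,350),(458,393),(415,544),(162,490)],rest=[(372,228),(543,236),(527,331),(355,312)],coaster=[(218,273),(332,277),(277,242),(272,310)]).items():
    q=np.array([toW(s,205+u/4,90+v/4,.003) for u,v in L]);print(n,q[:,:2].round(3).tolist(),q.mean(0).round(3))
E
```

```text
mat [[0.577, -0.1], [0.382, -0.103], [0.38, 0.076], [0.576, 0.078]] [ 0.479 -0.012  0.003]
rest [[0.503, -0.315], [0.348, -0.35], [0.34, -0.202], [0.488, -0.184]] [ 0.42  -0.263  0.003]
coaster [[0.619, -0.203], [0.52, -0.228], [0.582, -0.266], [0.558, -0.165]] [ 0.57  -0.216  0.003]
```

```bash
python3 - <<'E'
from h import *
plan(.445,.122,.19,90,16)
E
```

```text
n 16
[[6.3, -23.5, -3.1, -5.1], [8.4, -22.8, -3.1, -5.1], [10.4, -22.0, -3.1, -5.1], [12.3, -21.0, -3.1, -5.1], [14.1, -19.8, -3.1, -5.1], [15.8, -18.5, -3.1, -5.1], [17.4, -17.0, -3.1, -5.1], [18.8, -15.4, -3.1, -5.1]]
[[20.1, -13.6, -3.1, -5.1], [21.3, -11.8, -3.1, -5.1], [22.2, -9.9, -3.1, -5.1], [23.0, -7.8, -3.1, -5.1], [23.6, -5.8, -3.1, -5.1], [24.0, -3.6, -3.1, -5.1], [24.3, -1.5, -3.1, -5.1], [24.3, 0.7, -3.1, -5.1]]
```

```bash
python3 -m creep '[[[3,-12,-6,-2.5],[3,-12,-6,-2.6],[8,-23,-4,-5.1],[10,-22,-4,-5.1],[12,-21,-3,-5.1],[14,-20,-3,-5.1],[16,-18.5,-3,-5.1],[17,-17,-3,-5.1]]]'; python3 -m creep '[[[19,-15,-3,-5.1],[20,-14,-3,-5.1],[21,-12,-3,-5.1],[22,-10,-3,-5.1],[23,-8,-3,-5.1],[24,-6,-3,-5.1],[24,-4,-2,-5.1],[24,-1.5,-1,-5.1]]]'; python3 -m creep '[[[12,0.5,0,-5.1],[8,0,0,0],[4,0,0,0],[0,0,0,0],[0,0,0,0]]]'
python3 - <<'E'
from h import *
w=snap('wrist');b=snap('side')
save('d1',np.hstack([cv2.resize(w['color'],(480,360)),cv2.resize(b['color'][100:330,180:390],(320,350))[np.r_[0:350,[0]*10]]]))
P=wcloud(w);q=sel(P,.3,.6,.0,.4,.008,.02)
print('plate',rect(q),np.percentile(q,[1,99],0).round(3).tolist())
q=sel(P,.3,.6,.0,.3,.09,.18);print('roof',rect(q), np.linalg.lstsq(np.c_[q[:,:2],np.ones(len(q))],q[:,2],rcond=None)[0])
E
```

```text
time: 6.78
tool_pos: [0.4177, -0.0937, 0.1741]
ee_rot: [3.141, -0.001, 0.773]
wrist_force: [0.6, 0.2, -4.4]
width: 0.06
time: 7.78
tool_pos: [0.4392, 0.0994, 0.1952]
ee_rot: [3.141, -0.0, 1.486]
wrist_force: [0.9, -1.0, -5.5]
width: 0.0596
time: 8.4
tool_pos: [0.4411, 0.1214, 0.1945]
ee_rot: [3.142, 0.0, 1.568]
wrist_force: [-0.4, -0.9, -4.4]
width: 0.0596
plate (9570, array([485.4, 243. ]), array([224.2, 232.2]), 1.8, np.float64(11.1)) [[0.374, 0.183, 0.009], [0.589, 0.354, 0.013]]
roof (374, array([594.1, 290.2]), array([11.7, 19.6]), 1.7, np.float64(112.1)) [ 1.43904307  0.55367424 -0.90299777]
```

View pics/d1.png

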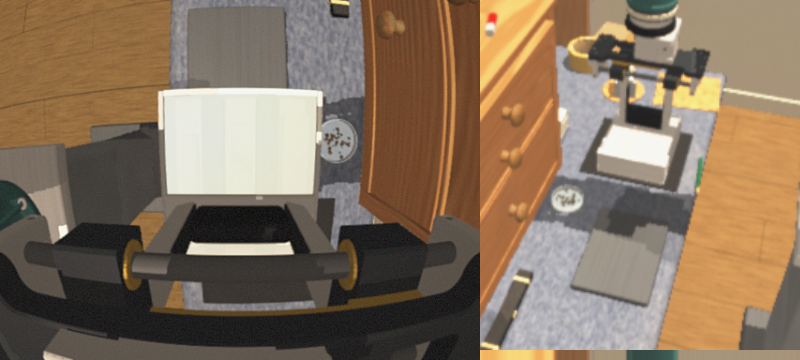

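```bash
python3 - <<'E'
from h import *
s=load('side')
q=np.array([toW(s,u/1.5625,v/1.5625,.012) for u,v in[(407,370),(476,381),(453,467),(376,451)]]);print(q[:,:2].round(3).tolist(),q.mean(0).round(3))
w=load('wrist');P=wcloud(w);c=w['color'].astype(int)
q=sel(P,.37,.508,.0,.4,.008,.02);print(np.percentile(q,[.5,99.5],0).round(3).tolist())
for x in (.40,.43,.46,.49):
    k=sel(P,x-.006,x+.006,.2,.45,.008,.02);print(x,k[:,1].max().round(3))
for y in (.24,.28,.32):
    k=sel(P,.3,.52,y-.005,y+.005,.009,.02);print(y,k[:,0].min().round(3),k[:,0].max().round(3))
E
```

```text
[[0.501, 0.168], [0.376, 0.156], [0.373, 0.339], [0.496, 0.347]] [0.436 0.252 0.012]
[[0.374, 0.227, 0.009], [0.502, 0.34, 0.013]]
0.4 0.339
0.43 0.341
0.46 0.342
0.49 0.341
0.24 0.374 0.502
0.28 0.374 0.502
0.32 0.373 0.502
```

```bash
python3 -m creep '[[[-1,0,20,0],[-1,0,30,0],[-1,0,30,0],[-1,0,25,0],[0,0,18,0],[0,0,7,0],[0,0,0,0],[0,0,0,0]]]'; python3 -m creep '[[[0,0,2,0],[0,0,2,0],[0,0,2,0],[0,0,2,0],[0,0,2,0],[0,0,0,0]]]'
```

```text
time: 9.5
tool_pos: [0.442, 0.1178, 0.0656]
ee_rot: [3.139, -0.0, 1.569]
wrist_force: [-0.5, -0.7, -6.3]
width: 0.0597
time: 10.25
tool_pos: [0.4429, 0.1166, 0.0577]
ee_rot: [3.137, 0.002, 1.569]
wrist_force: [-2.9, -4.7, 7.8]
width: 0.06
```

```bash
python3 -m creep '[[[0,0,2,0],[0,0,2,0],[-2,0,0,0],[-2,0,0,0],[0,0,0,0]]]'; python3 - <<'E'
from h import *
b=snap('side');save('e1',cv2.resize(b['color'][150:260,220:360],(760,597),interpolation=cv2.INTER_CUBIC))
E
```

```text
time: 10.88
tool_pos: [0.4434, 0.1144, 0.0532]
ee_rot: [3.136, -0.002, 1.569]
wrist_force: [-0.0, -0.1, 7.5]
width: 0.0598
```

View pics/e1.png

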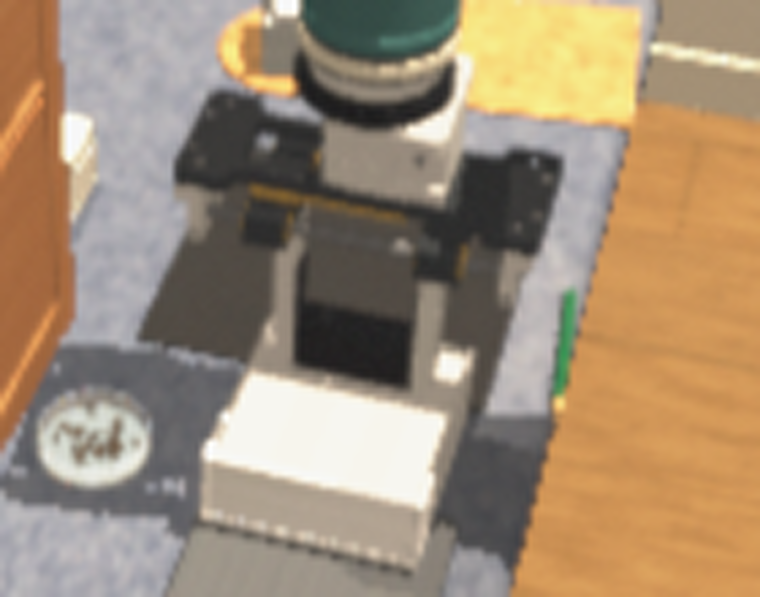

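```bash
python3 -m creep '[[[-3,0,0,0],[-2.7,0,-1,0],[-2.7,0,-1,0],[-2.7,0,-0.9,0],[-2.7,0,-0.9,0],[0,0,0,0]]]'; python3 -m creep '[[[-2.7,0,-0.8,0],[-2.7,0,-0.7,0],[-2.8,0,-0.6,0],[-2.8,0,-0.6,0],[0,0,0,0]]]';python3 - <<'E'
from h import *
b=snap('side');P=cloud(b)
m=(P[...,1]>.13)&(P[...,1]<.26)&(P[...,0]>.38)&(P[...,0]<.5)&(P[...,2]>.04)&(P[...,2]<.13)&(b['color'].min(-1)>200)
q=P[m];print(len(q),np.linalg.lstsq(np.c_[q[:,:2],np.ones(len(q))],q[:,2],rcond=None)[0].round(3))
E
```

```text
time: 11.68
tool_pos: [0.4432, 0.1041, 0.0563]
ee_rot: [3.136, -0.009, 1.57]
wrist_force: [1.2, 8.3, 2.2]
width: 0.0596
time: 12.3
tool_pos: [0.4432, 0.0925, 0.0591]
ee_rot: [3.136, -0.008, 1.57]
wrist_force: [0.6, 8.3, 3.0]
width: 0.0598
469 [0.011 0.039 0.06 ]
```

```bash
python3 - <<'E'
from h import *
for n,f in(('side',cloud),('wrist',wcloud)):
    b=snap(n);P=f(b)
    for y in np.arange(.09,.25,.015):
        k=sel(P,.41,.47,y-.004,y+.004,.0,.14);print(n,round(y,3),len(k),np.percentile(k[:,2],[10,50,90]).round(3) if len(k)>3 else '')
E
```

```text
side 0.09 16 [0.094 0.095 0.096]
side 0.105 187 [0.067 0.08  0.097]
side 0.12 49 [0.059 0.061 0.064]
side 0.135 35 [0.063 0.064 0.066]
side 0.15 35 [0.068 0.07  0.071]
side 0.165 35 [0.073 0.074 0.076]
side 0.18 74 [0.012 0.015 0.081]
side 0.195 227 [0.014 0.052 0.066]
side 0.21 55 [0.012 0.014 0.015]
side 0.225 49 [0.011 0.013 0.015]
side 0.24 52 [0.012 0.013 0.015]
wrist 0.09 1021 [0.091 0.093 0.101]
wrist 0.105 3100 [0.068 0.08  0.091]
wrist 0.12 1344 [0.056 0.058 0.062]
wrist 0.135 1285 [0.061 0.062 0.063]
wrist 0.15 1419 [0.066 0.067 0.068]
wrist 0.165 1552 [0.071 0.072 0.073]
wrist 0.18 1733 [0.075 0.077 0.08 ]
wrist 0.195 436 [0.046 0.056 0.064]
wrist 0.21 764 [0.01  0.011 0.012]
wrist 0.225 756 [0.01  0.011 0.012]
wrist 0.24 720 [0.01  0.011 0.012]
```

```bash
python3 -m creep '[[[-2.8,0,-0.7,0],[-2.8,0,-0.5,0],[-2.8,0,-0.5,0],[0,0,0,0],[0,0,0,0],[0,0,0,0]]]'; python3 -m creep '[[[-2.8,0,-0.4,0],[-2.8,0,-0.4,0],[0,0,0,0],[0,0,0,0],[0,0,0,0],[0,0,0,0]]]';python3 - <<'E'
from h import *
b=snap('side');w=snap('wrist');P=wcloud(w);a=snap('scene')
for y in (.12,.15,.18): k=sel(P,.41,.47,y-.004,y+.004,.0,.14);print(y,np.median(k[:,2]).round(3))
save('f1',np.vstack([cv2.resize(a['color'][150:300,200:420],(600,409)),]))
save('f2',np.hstack([cv2.resize(b['color'][150:260,220:360],(400,314)),cv2.resize(a['color'][100:260,300:512],(400,314))]))
E
```

```text
time: 13.2
tool_pos: [0.4431, 0.0834, 0.0606]
ee_rot: [3.136, -0.006, 1.57]
wrist_force: [1.2, 6.1, 2.8]
width: 0.0596
time: 13.95
tool_pos: [0.4431, 0.0774, 0.0613]
ee_rot: [3.136, -0.005, 1.57]
wrist_force: [2.0, 5.5, 2.7]
width: 0.0595
0.12 0.068
0.15 0.082
0.18 0.085
```

View pics/f2.png

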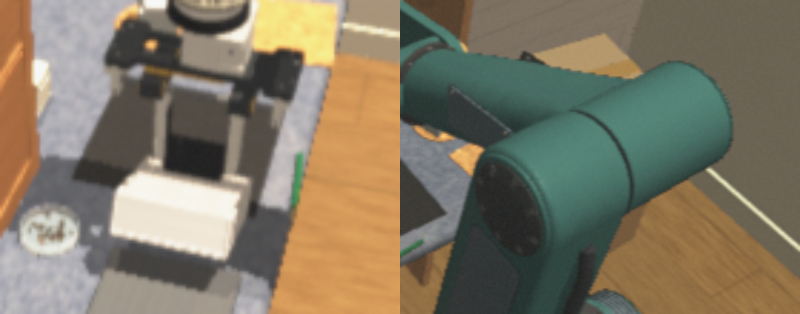

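```bash
python3 -m creep '[[[-2,0,-0.5,0],[0,0,-3,0],[0,0,-4,0],[0,0,-4,0],[0,0,-4,0],[0,0,0,0],[0,0,0,0]]]';python3 - <<'E'
from h import *
w=snap('wrist');P=wcloud(w)
for y in (.11,.12,.135,.15,.165,.18): k=sel(P,.41,.47,y-.004,y+.004,.03,.14);print(y,np.median(k[:,2]).round(3))
b=snap('side');save('g0',cv2.resize(b['color'][150:260,220:360],(760,597),interpolation=cv2.INTER_CUBIC))
E
```

```text
time: 14.98
tool_pos: [0.4412, 0.073, 0.0752]
ee_rot: [3.141, -0.0, 1.569]
wrist_force: [0.3, 0.7, -4.3]
width: 0.0594
0.11 0.078
0.12 0.083
0.135 0.091
0.15 0.098
0.165 0.105
0.18 0.09
```

```bash
python3 -m creep '[[[3,0,-4,0],[4,0,-4,0],[5,0,-4,0],[5,0,-4,0],[5,0,-4,0],[5,0,-3,0],[0,0,0,0],[0,0,0,0]]]';python3 - <<'E'
from h import *
w=snap('wrist');P=wcloud(w)
for y in (.135,.15,.165,.18,.195): k=sel(P,.41,.47,y-.004,y+.004,.03,.15);print(y,np.median(k[:,2]).round(3))
b=snap('side');save('g1',cv2.resize(b['color'][130:250,220:360],(700,600),interpolation=cv2.INTER_CUBIC))
E
```

```text
time: 16.08
tool_pos: [0.4411, 0.1, 0.0979]
ee_rot: [-3.142, -0.0, 1.569]
wrist_force: [-0.9, 0.4, -3.9]
width: 0.0599
0.135 0.101
0.15 0.107
0.165 0.115
0.18 0.122
0.195 0.131
```

View pics/g1.png

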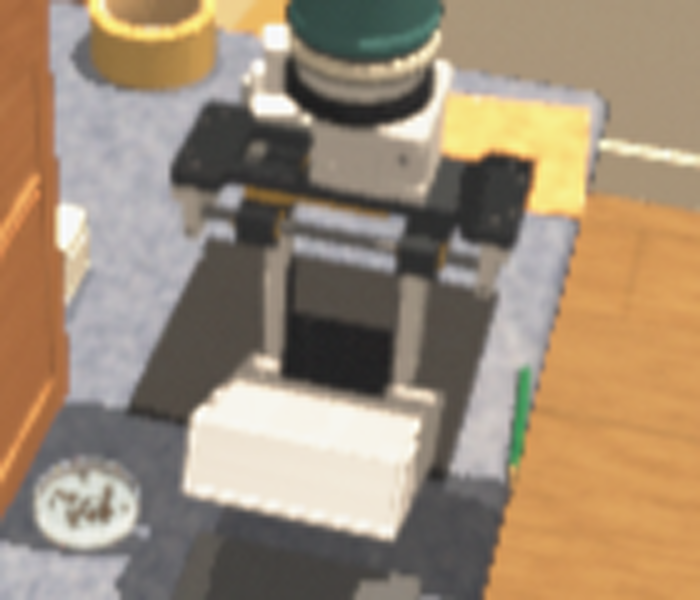

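```bash
python3 -m creep '[[[0,0,-10,0],[0,0,-20,0],[0,0,-30,0],[0,0,-30,0],[0,0,-25,0],[0,0,-5,0],[0,0,0,0],[0,0,0,0]]]';python3 - <<'E'
from h import *
b=snap('side');P=cloud(b);save('g2',cv2.resize(b['color'][130:250,220:360],(700,600),interpolation=cv2.INTER_CUBIC))
E
```

```text
time: 17.18
tool_pos: [0.4404, 0.0998, 0.2165]
ee_rot: [-3.139, 0.0, 1.569]
wrist_force: [0.2, -0.1, -3.3]
width: 0.0599
```

View pics/g2.png

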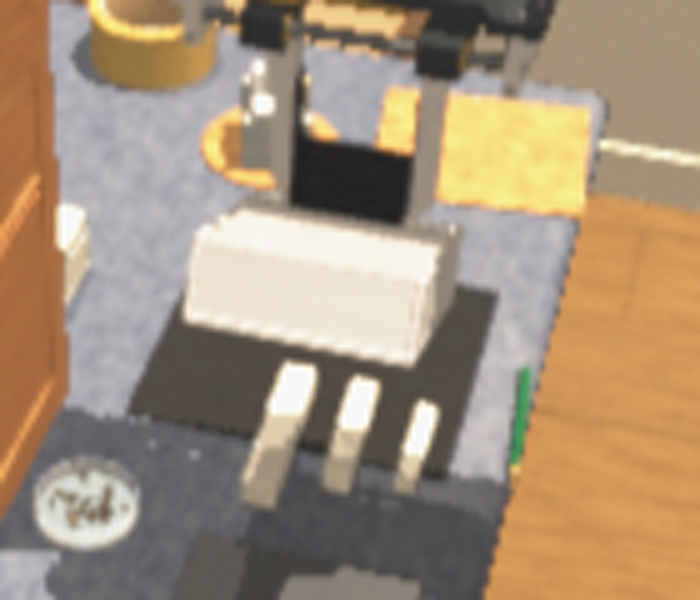

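```bash
python3 - <<'E'
from h import *
b=load('side');P=cloud(b);c=b['color']
m=(P[...,0]>.37)&(P[...,0]<.52)&(P[...,1]>-.03)&(P[...,1]<.14)&(P[...,2]>.006)&(P[...,2]<.035)&(c.min(-1)>90)
n,L,st,ce=cv2.connectedComponentsWithStats(m.astype(np.uint8))
for i in range(1,n):
    if st[i,4]>15:
        k=P[L==i];print(rect(k),k[:,1].min().round(3),k[:,1].max().round(3),np.percentile(k[:,2],90).round(3))
E
```

```text
(221, array([484. ,  77.3]), array([ 26.4, 102.4]), 1.7, np.float64(23.4)) 0.027 0.128 0.027
(139, array([443. ,  64.6]), array([19.6, 82.5]), 1.2, np.float64(19.8)) 0.023 0.106 0.022
(81, array([403. ,  54.3]), array([14.6, 81.6]), 1.2, np.float64(15.8)) 0.014 0.095 0.018
```

```bash
python3 -m creep '[[[15,0,0,0],[25,0,0,0],[25,0,10,0],[11,0,25,0],[0,0,35,0],[0,0,35,0],[0,0,20,0],[0,0,8,0]]]'; python3 -m creep '[[[-3,0,1,0],[-5,0,3,0],[-5,0,3,0],[-5,0,3,0],[-5,0,1.5,0],[-5,0,0,0],[-5,0,0,0],[0,0,0,0]]]';
```

```text
time: 18.23
tool_pos: [0.4398, 0.1765, 0.083]
ee_rot: [-3.138, 0.0, 1.57]
wrist_force: [0.6, 0.7, -2.9]
width: 0.0599
time: 19.23
tool_pos: [0.4413, 0.1426, 0.0736]
ee_rot: [3.141, -0.0, 1.569]
wrist_force: [0.6, -0.0, -3.0]
width: 0.0596
```

```bash
python3 - <<'E'
from h import *
b=snap('side');w=snap('wrist');P=wcloud(w)
for y in (.165,.18,.195,.21): k=sel(P,.41,.47,y-.004,y+.004,.03,.14);print(y,np.median(k[:,2]).round(3))
save('h1',cv2.resize(b['color'][130:270,210:370],(685,600),interpolation=cv2.INTER_CUBIC))
E
```

```text
0.165 0.084
0.18 0.077
0.195 0.084
0.21 0.091
```

View pics/h1.png

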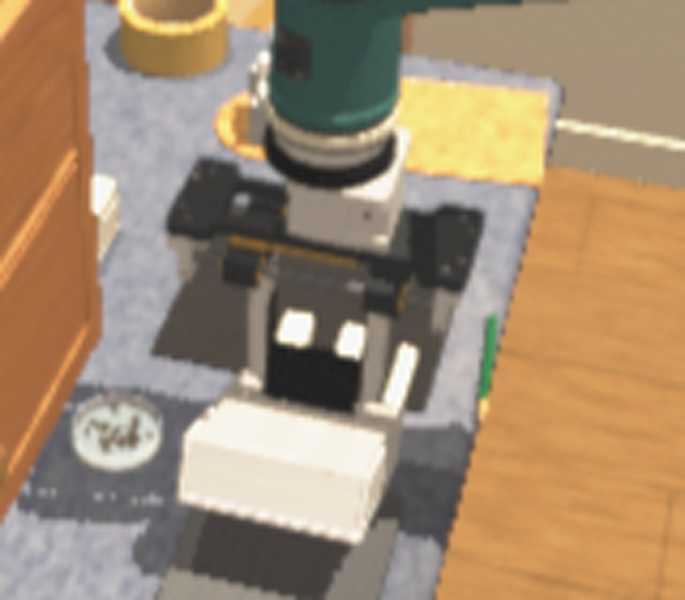

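```bash
python3 -m creep '[[[-2,0,3,0],[-5,0,2,0],[-8,0,0.5,0],[-8,0,0,0],[-8,0,0,0],[-8,0,0,0],[-8,0,0,0],[-6,0,0,0]]]'; python3 -m creep '[[[-5,0,0,0],[-3,0,0,0],[0,0,0,0],[0,0,-5,0],[10,0,-10,0],[15,0,-20,0],[10,0,-30,0],[0,0,-40,0]]]';python3 -m creep '[[[0,0,-20,0],[0,0,0,0],[0,0,0,0]]]'
cat > sticks.py <<'E'
from h import *
def find(b,y0,y1,zmax=.035,x0=.36,x1=.52):
    P=cloud(b);c=b['color']
    m=(P[...,0]>x0)&(P[...,0]<x1)&(P[...,1]>y0)&(P[...,1]<y1)&(P[...,2]>.006)&(P[...,2]<zmax)&(c.min(-1)>90)
    n,L,st,ce=cv2.connectedComponentsWithStats(m.astype(np.uint8))
    for i in range(1,n):
        if st[i,4]>15:
            k=P[L==i];print(rect(k),k.min(0).round(3),k.max(0).round(3))
E
python3 - <<'E'
from sticks import *
b=snap('side');find(b,-.11,.14)
w=snap('wrist');P=wcloud(w)
for y in (.12,.135,.15,.165,.18): k=sel(P,.41,.47,y-.004,y+.004,.1,.28);print(y,np.median(k[:,2]).round(3))
E
```

```text
time: 20.32
tool_pos: [0.4411, 0.0894, 0.0681]
ee_rot: [3.141, -0.0, 1.569]
wrist_force: [0.8, 1.7, -2.5]
width: 0.0597
time: 21.32
tool_pos: [0.4403, 0.1182, 0.1737]
ee_rot: [-3.14, -0.0, 1.571]
wrist_force: [0.7, 0.1, -4.0]
width: 0.0598
time: 21.7
tool_pos: [0.4405, 0.1172, 0.1921]
ee_rot: [-3.14, 0.0, 1.57]
wrist_force: [0.6, -0.7, -3.8]
width: 0.0598
(82, array([404.2,  40.3]), array([16.3, 68.5]), 1.1, np.float64(15.4)) [0.396 0.006 0.006] [0.413 0.075 0.019]
(40, array([482. ,  61.9]), array([24.2, 17.1]), 10.6, np.float64(17.2)) [0.472 0.051 0.007] [0.496 0.07  0.026]
(34, array([439.3,  65.1]), array([15.7, 14.6]), 9.9, np.float64(18.0)) [0.432 0.057 0.006] [0.448 0.072 0.022]
0.12 0.226
0.135 0.211
0.15 0.195
0.165 0.2
0.18 0.207
```

```bash
python3 - <<'E'
from h import *
plan(.3664,-.270,.12,8.3,16)
E
```

```text
n 16
[[-24.2, -4.6, 4.5, 5.1], [-24.5, -2.4, 4.5, 5.1], [-24.6, -0.2, 4.5, 5.1], [-24.5, 2.0, 4.5, 5.1], [-24.3, 4.1, 4.5, 5.1], [-23.8, 6.3, 4.5, 5.1], [-23.2, 8.4, 4.5, 5.1], [-22.3, 10.4, 4.5, 5.1]]
[[-21.3, 12.3, 4.5, 5.1], [-20.1, 14.2, 4.5, 5.1], [-18.8, 15.9, 4.5, 5.1], [-17.3, 17.5, 4.5, 5.1], [-15.7, 19.0, 4.5, 5.1], [-13.9, 20.3, 4.5, 5.1], [-12.1, 21.5, 4.5, 5.1], [-10.1, 22.5, 4.5, 5.1]]
```

```bash
python3 -m creep '[[[-12,-4,0,2],[-18,-4,0,5],[-24,-1,4,5],[-24,2,4,5],[-24,4,4,5],[-24,6,4,5],[-23,8,4,5],[-22,10,4,5]]]';python3 -m creep '[[[-21,12,5,5],[-20,14,5,5],[-19,16,5,5],[-17,17.5,5,5],[-16,19,5,5],[-14,20,5,5],[-12,20,5,5],[-9,17,5,5]]]';python3 -m creep '[[[-6,12,0,3],[-3,5,0,0],[0,0,0,0],[0,0,0,0]]]'
python3 - <<'E'
from h import *
plan(.3664,-.270,.068,8.3,4)
E
```

```text
time: 22.8
tool_pos: [0.4111, -0.0585, 0.1682]
ee_rot: [-3.141, 0.001, 0.919]
wrist_force: [-0.4, 0.1, -4.2]
width: 0.0597
time: 23.8
tool_pos: [0.3863, -0.2462, 0.1281]
ee_rot: [-3.141, 0.001, 0.22]
wrist_force: [1.0, 0.8, -4.1]
width: 0.0594
time: 24.3
tool_pos: [0.3825, -0.2632, 0.1291]
ee_rot: [-3.141, -0.0, 0.174]
wrist_force: [-0.2, 0.2, -3.0]
width: 0.0595
n 4
[[-4.3, 1.0, 15.3, 0.4], [-4.3, 1.0, 15.3, 0.4], [-4.2, 1.0, 15.3, 0.4], [-4.2, 1.1, 15.3, 0.4]]
```

```bash
python3 -m creep '[[[-4.3,1,15,0.4],[-4.3,1,15,0.4],[-4.2,1,15,0.4],[-4.2,1,15,0.4],[0,0,4,0],[0,0,1,0],[0,0,0,0],[0,0,0,0]]]';python3 -m creep '[[[3.7,0,0.7,0],[3.7,0,0.7,0],[3.4,0,1,0],[3.4,0,0.9,0],[3.3,0,1.3,0],[3.3,0,1.2,0],[0,0,0,0]]]'
```

```text
time: 25.3
tool_pos: [0.3667, -0.2707, 0.0646]
ee_rot: [3.141, -0.001, 0.145]
wrist_force: [-0.7, 0.9, -2.5]
width: 0.0596
time: 26.18
tool_pos: [0.3884, -0.2676, 0.06]
ee_rot: [3.14, -0.003, 0.146]
wrist_force: [1.7, 2.2, 7.0]
width: 0.0595
```

```bash
cat > slope.py <<'E'
from h import *
w=snap('wrist');P=wcloud(w)
o=get_obs();c,s=np.cos(o['ee_rot'][2]),np.sin(o['ee_rot'][2]);q=P.reshape(-1,3)-np.array(o['tool_pos'])*[1,1,0]
u=q[:,:2]@[c,s];v=q[:,:2]@[-s,c]
for a in (.03,.05,.07,.085,.09,.095,.1): k=q[(abs(u-a)<.003)&(abs(v)<.03)];print(a,np.median(k[:,2]).round(4))
print('fin',rect(sel(P,.33,.5,-.36,-.17,.076,.1)))
E
python3 slope.py
```

```text
0.03 0.1715
0.05 0.0669
0.07 0.0741
0.085 0.0796
0.09 0.0815
0.095 0.085
0.1 0.0785
fin (14963, array([ 434.4, -259.7]), array([108.8, 112.2]), 8.5, np.float64(82.0))
```

```bash
python3 -m creep '[[[0,0,2,0],[0.5,0,2,0],[1.5,0,1.5,0],[2,0,1.5,0],[3,0,1.5,0],[3,0,1.5,0],[0,0,0,0]]]';python3 slope.py
```

```text
time: 27.1
tool_pos: [0.4014, -0.2664, 0.0525]
ee_rot: [3.138, -0.01, 0.146]
wrist_force: [3.8, 5.1, 13.8]
width: 0.0589
0.03 0.1634
0.05 0.0508
0.07 0.0531
0.085 0.0549
0.09 0.0555
0.095 0.0562
0.1 0.0584
fin (4695, array([ 407.4, -264.5]), array([28.4, 83.6]), 8.0, np.float64(88.9))
```

```bash
python3 -m creep '[[[1,0,1.5,0],[1.5,0,1.5,0],[1.5,0,1,0],[0,0,0,0],[0,0,0,0]]]';python3 slope.py
```

```text
time: 27.78
tool_pos: [0.4043, -0.2671, 0.049]
ee_rot: [3.136, -0.008, 0.145]
wrist_force: [-0.1, 2.7, 16.4]
width: 0.0562
0.03 0.1603
0.05 0.0421
0.07 0.0422
0.085 0.0422
0.09 0.0422
0.095 0.0424
0.1 0.0442
fin (4326, array([ 411.7, -265. ]), array([31.2, 80.6]), 8.4, np.float64(84.8))
```

```bash
python3 -m creep '[[[0,0,-3,0],[0,0,-2,0],[-2,-0.5,-1,0],[-2,-0.5,0,0],[0,0,0,0],[0,0,2,0],[0,0,1,0],[0,0,0,0]]]';python3 -m creep '[[[0,0,0,0],[0,0,0,0],[0,0,0,0],[0,0,-10,0],[0,0,-30,0],[0,0,-40,0],[0,0,0,0],[0,0,0,0]]]' 1
python3 - <<'E'
from h import *
w=snap('wrist');P=wcloud(w);hsv=cv2.cvtColor(w['color'],cv2.COLOR_RGB2HSV)
print('roof',rect(sel(P,.33,.51,-.36,-.17,.035,.055)))
print('fin',rect(sel(P,.33,.5,-.36,-.17,.07,.1)))
Q=P[(hsv[...,0]<25)&(hsv[...,1]>110)]
print('rest',rect(sel(Q,.33,.51,-.37,-.16,-.003,.008)))
save('i1',cv2.resize(w['color'],(640,480)))
E
```

```text
time: 28.82
tool_pos: [0.3965, -0.2649, 0.0492]
ee_rot: [3.141, 0.0, 0.145]
wrist_force: [-4.0, 2.9, 10.5]
width: 0.0564
time: 29.82
tool_pos: [0.396, -0.2643, 0.1263]
ee_rot: [-3.14, 0.001, 0.145]
wrist_force: [0.4, -0.5, -0.2]
width: 0.0938
roof (16009, array([ 429.1, -258.8]), array([136. , 112.4]), 7.8, np.float64(42.4))
fin (1545, array([ 412. , -261.1]), array([14.4, 59.7]), 7.9, np.float64(84.5))
rest (190, array([ 395.2, -197.1]), array([108.2,   3.6]), 6.9, np.float64(2.1))
```

View pics/i1.png

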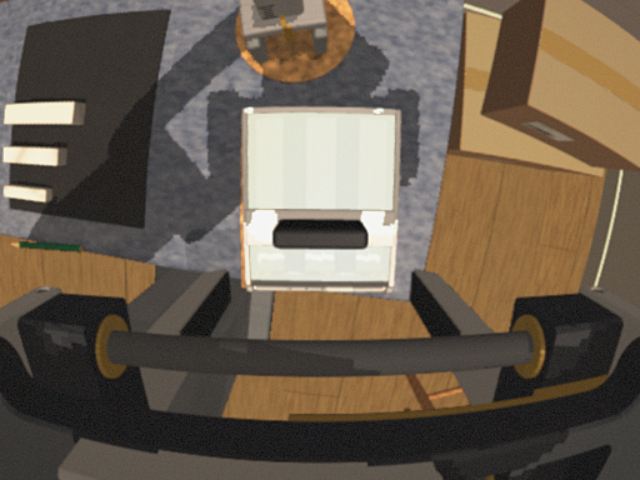

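```bash
python3 -m creep '[[[8,-0.5,15,0],[8,-0.5,25,0],[0,0,22,0],[0,0,10,0],[0,0,0,0]]]' 1; python3 -m creep '[[[0,0,0,0],[0,0,0,0],[0,0,0,0],[0,0,0,0],[0,0,0,0],[0,0,-4,0],[0,0,-4,0],[0,0,0,0]]]' 0; python3 -m creep '[[[-4,1,0,0],[-4,1,0,0],[-3.7,0.3,0,0],[0,0,0,0],[0,0,4,0],[0,0,3.5,0],[0,0,0,0],[0,0,0,0]]]';python3 -m creep '[[[0,0,0,0],[0,0,0,0],[0,0,0,0],[0,0,-10,0],[0,0,-30,0],[0,0,-40,0],[0,0,-40,0],[0,0,0,0]]]' 1
python3 - <<'E'
from h import *
w=snap('wrist');P=wcloud(w);b=snap('side')
print('roof',rect(sel(P,.33,.51,-.36,-.17,.035,.055)))
print('fin',rect(sel(P,.33,.5,-.36,-.17,.07,.1)))
print('gauge',rect(sel(P,.5,.63,-.3,-.15,.085,.12)))
hsv=cv2.cvtColor(w['color'],cv2.COLOR_RGB2HSV)
Q=P[(hsv[...,0]<25)&(hsv[...,1]>110)]; Q=sel(Q,.5,.65,-.28,-.155,-.004,.012);print('coaster',np.percentile(Q,[1,99],0).round(3).tolist())
E
```

```text
time: 30.5
tool_pos: [0.4115, -0.2607, 0.0534]
ee_rot: [-3.139, 0.002, 0.145]
wrist_force: [0.1, -0.7, -0.2]
width: 0.0941
time: 31.5
tool_pos: [0.4122, -0.2615, 0.0631]
ee_rot: [-3.141, 0.0, 0.145]
wrist_force: [-0.1, -0.0, -3.1]
width: 0.0597
time: 32.5
tool_pos: [0.4011, -0.2656, 0.0556]
ee_rot: [-3.141, -0.0, 0.145]
wrist_force: [1.1, -0.2, -2.3]
width: 0.0597
time: 33.5
tool_pos: [0.403, -0.2672, 0.1806]
ee_rot: [3.135, -0.006, 0.145]
wrist_force: [-0.0, -1.0, 0.0]
width: 0.0942
roof (11029, array([ 417.7, -262.6]), array([136. , 112.6]), 8.2, np.float64(42.5))
fin (1005, array([ 400.9, -264.3]), array([14.1, 58.9]), 8.2, np.float64(84.4))
gauge (764, array([ 562.7, -212.5]), array([20.5, 30.2]), 16.2, np.float64(98.6))
coaster [[0.521, -0.264, 0.001], [0.615, -0.17, 0.005]]
```

```bash
python3 - <<'E'
from h import *
plan(.44,.03,.20,90,9)
E
```

```text
n 9
[[9.0, -31.9, -2.7, -9.1], [13.9, -30.1, -2.7, -9.1], [18.5, -27.5, -2.7, -9.1], [22.6, -24.2, -2.7, -9.1], [26.2, -20.3, -2.7, -9.1], [29.0, -16.0, -2.7, -9.1], [31.2, -11.2, -2.7, -9.1], [32.6, -6.1, -2.7, -9.1]]
[[33.1, -0.9, -2.7, -9.1]]
```

```bash
python3 -m creep '[[[9,-32,-3,-9],[14,-30,-3,-9],[18.5,-27.5,-3,-9],[23,-24,-3,-9],[26,-20,-3,-9],[29,-16,-3,-9],[31,-11,-3,-9],[33,-6,-3,-9]]]'; python3 -m creep '[[[33,0,0,-9],[0,0,0,0],[0,0,0,0]]]'
cat >> sticks.py <<'E'
def findw(w,x0,x1,y0,y1,z0=.008,z1=.04):
    P=wcloud(w);c=w['color']
    m=(P[...,0]>x0)&(P[...,0]<x1)&(P[...,1]>y0)&(P[...,1]<y1)&(P[...,2]>z0)&(P[...,2]<z1)&(c.min(-1)>100)
    m=cv2.morphologyEx(m.astype(np.uint8),cv2.MORPH_OPEN,np.ones((3,3)))
    n,L,st,ce=cv2.connectedComponentsWithStats(m)
    for i in range(1,n):
        if st[i,4]>30:
            k=P[L==i];k=k[k[:,2]>np.percentile(k[:,2],80)-.004];print(rect(k))
E
python3 - <<'E'
from sticks import *
w=snap('wrist');findw(w,.36,.53,-.11,.12)
E
```

```text
time: 34.6
tool_pos: [0.4367, -0.0018, 0.1976]
ee_rot: [-3.138, 0.0, 1.407]
wrist_force: [0.1, 0.2, 0.8]
width: 0.094
time: 34.98
tool_pos: [0.4426, 0.029, 0.1983]
ee_rot: [-3.139, 0.0, 1.557]
wrist_force: [0.5, -0.5, -0.3]
width: 0.0937
(492, array([400.7,  38.3]), array([64.7, 12. ]), 89.3, np.float64(14.1))
(852, array([438.6,  28. ]), array([82. , 15.8]), 89.4, np.float64(18.2))
(1269, array([480.5,  18.3]), array([98.8, 19.7]), 90.0, np.float64(22.2))
```

```bash
python3 -m creep '[[[3,-14,20,0],[3,-14,45,0],[3,-14,50,0],[0,0,45,0],[0,0,20,0],[0,0,0,0],[0,0,0,0]]]' 0.32; python3 - <<'E'
from sticks import *
w=snap('wrist');findw(w,.36,.53,-.11,.12)
plan(.4007,.0383,.0065,89.3,2)
E
```

```text
time: 35.9
tool_pos: [0.4023, 0.0384, 0.0207]
ee_rot: [3.14, 0.0, 1.557]
wrist_force: [0.2, 0.4, -0.3]
width: 0.0309
(1685, array([400.6,  38.1]), array([12. , 66.1]), 0.3, np.float64(14.1))
(1470, array([433.4,  48.5]), array([27.5, 42.1]), 0.6, np.float64(18.2))
(1570, array([479.9,  48.8]), array([20.7, 38.5]), 0.1, np.float64(22.1))
(62, array([381.2,  48.8]), array([1.8, 9.5]), 82.0, np.float64(36.0))
n 2
[[-0.1, -1.0, 7.3, 0.0], [-0.1, -1.0, 7.3, 0.0]]
```

```bash
python3 -m creep '[[[0,-1,7,0],[0,-1,7,0],[0,0,0,0]]]'; python3 -m creep '[[[0,0,0,0],[0,0,0,0],[0,0,0,0],[0,0,0,0],[0,0,-20,0],[0,0,-40,0],[0,0,-30,0],[0,0,0,0]]]' 0; python3 - <<'E'
from h import *
plan(.438,.307,.096,180,10)
E
```

```text
time: 36.33
tool_pos: [0.3986, 0.0391, 0.0049]
ee_rot: [-3.14, -0.0, 1.559]
wrist_force: [0.6, 0.1, -0.2]
width: 0.0298
time: 37.33
tool_pos: [0.4014, 0.0389, 0.0982]
ee_rot: [3.136, 0.0, 1.559]
wrist_force: [-0.2, 0.1, 0.4]
width: 0.0118
n 10
[[26.8, 3.3, 0.2, -9.1], [26.0, 7.5, 0.2, -9.1], [24.5, 11.5, 0.2, -9.1], [22.4, 15.2, 0.2, -9.1], [19.7, 18.6, 0.2, -9.1], [16.5, 21.4, 0.2, -9.1], [12.9, 23.8, 0.2, -9.1], [9.0, 25.5, 0.2, -9.1]]
[[4.9, 26.6, 0.2, -9.1], [0.6, 27.0, 0.2, -9.1]]
```

```bash
python3 -m creep '[[[27,3,0,-9.1],[26,7.5,0,-9.1],[24.5,11.5,0,-9.1],[22,15,0,-9.1],[20,18.5,0,-9.1],[16.5,21.5,0,-9.1],[13,24,0,-9.1],[9,25.5,0,-9.1]]]';python3 -m creep '[[[5,27,0,-9.1],[0.6,27,0,-9.1],[0,0,0,0],[0,0,0,0]]]'; python3 - <<'E'
from h import *
plan(.438,.307,.0155,180,4)
E
```

```text
time: 38.33
tool_pos: [0.4266, 0.2542, 0.0934]
ee_rot: [-3.139, -0.003, 2.835]
wrist_force: [-0.4, -0.3, 0.8]
width: 0.0116
time: 38.83
tool_pos: [0.4339, 0.3068, 0.0942]
ee_rot: [-3.14, -0.002, -3.138]
wrist_force: [-0.2, -0.4, -1.4]
width: 0.0118
n 4
[[-1.0, 0.0, 19.7, 0.1], [-1.0, 0.0, 19.7, 0.1], [-1.0, 0.0, 19.7, 0.1], [-1.0, 0.0, 19.7, 0.1]]
```

```bash
python3 -m creep '[[[-1,0,25,0],[-1,0,30,0],[-1,0,18,0],[-1,0,6,0],[0,0,0,0],[0,0,0,0]]]';python3 -m creep '[[[0,0,0,0],[0,0,0,0],[0,0,-15,0],[0,0,-30,0],[0,0,-40,0],[0,0,0,0]]]' 0.32; python3 - <<'E'
from sticks import *
w=snap('wrist');findw(w,.36,.53,.15,.36,.018)
plan(.4386,.028,.10,90,10)
E
```

```text
time: 39.58
tool_pos: [0.4396, 0.3082, 0.0179]
ee_rot: [3.14, 0.002, -3.136]
wrist_force: [0.5, 0.1, -0.8]
width: 0.0115
time: 40.33
tool_pos: [0.4415, 0.3094, 0.1071]
ee_rot: [3.137, 0.009, -3.136]
wrist_force: [0.5, 0.0, 0.5]
width: 0.0304
(924, array([441.6, 309.4]), array([11.8, 65.3]), 90.0, np.float64(23.1))
n 10
[[0.3, -28.1, 0.4, 9.0], [-4.1, -27.8, 0.4, 9.0], [-8.4, -26.8, 0.4, 9.0], [-12.5, -25.1, 0.4, 9.0], [-16.3, -22.8, 0.4, 9.0], [-19.7, -20.0, 0.4, 9.0], [-22.6, -16.7, 0.4, 9.0], [-24.9, -12.9, 0.4, 9.0]]
[[-26.6, -8.8, 0.4, 9.0], [-27.7, -4.6, 0.4, 9.0]]
```

```bash
python3 -m creep '[[[0,-28,0.4,9],[-4,-28,0.4,9],[-8.4,-27,0.4,9],[-12.5,-25,0.4,9],[-16,-23,0.4,9],[-20,-20,0.4,9],[-22.6,-17,0.4,9],[-25,-13,0.4,9]]]';python3 -m creep '[[[-27,-9,0.4,9],[-28,-4.6,0.4,9],[0,0,0,0],[0,0,0,0]]]'; python3 - <<'E'
from sticks import *
w=snap('wrist');findw(w,.36,.53,-.11,.12)
plan(.4386,.028,.0065,90,4)
E
```

```text
time: 41.38
tool_pos: [0.4365, 0.0816, 0.097]
ee_rot: [-3.139, -0.001, 1.885]
wrist_force: [0.1, 0.2, 0.5]
width: 0.0302
time: 41.88
tool_pos: [0.437, 0.0262, 0.0969]
ee_rot: [-3.14, -0.001, 1.578]
wrist_force: [-0.4, 1.0, -0.7]
width: 0.0298
(1570, array([439.1,  29. ]), array([15.8, 80.7]), 0.2, np.float64(18.2))
(1575, array([480.1,  28.6]), array([20. , 78.3]), 0.2, np.float64(22.1))
n 4
[[0.4, 0.4, 22.6, 0.1], [0.4, 0.4, 22.6, 0.1], [0.4, 0.4, 22.6, 0.1], [0.4, 0.4, 22.6, 0.1]]
```

```bash
python3 -m creep '[[[0.5,0.5,25,0],[0.5,0.5,30,0],[0.5,0.5,25,0],[0.5,0.5,11,0],[0,0,0,0],[0,0,0,0]]]';python3 -m creep '[[[0,0,0,0],[0,0,0,0],[0,0,0,0],[0,0,0,0],[0,0,-20,0],[0,0,-40,0],[0,0,-30,0],[0,0,0,0]]]' 0; python3 - <<'E'
from h import *
plan(.438,.251,.096,180,10)
E
```

```text
time: 42.68
tool_pos: [0.4405, 0.0279, 0.0078]
ee_rot: [3.14, 0.0, 1.577]
wrist_force: [0.3, 0.1, -0.5]
width: 0.0302
time: 43.68
tool_pos: [0.4413, 0.0276, 0.0987]
ee_rot: [3.136, 0.0, 1.576]
wrist_force: [-0.3, -0.0, -1.9]
width: 0.0155
n 10
[[22.3, -0.2, 0.3, -9.0], [22.1, 3.3, 0.3, -9.0], [21.3, 6.7, 0.3, -9.0], [20.0, 9.9, 0.3, -9.0], [18.2, 12.9, 0.3, -9.0], [16.0, 15.6, 0.3, -9.0], [13.4, 17.9, 0.3, -9.0], [10.4, 19.8, 0.3, -9.0]]
[[7.2, 21.2, 0.3, -9.0], [3.8, 22.0, 0.3, -9.0]]
```

```bash
python3 -m creep '[[[22,0,0,-9],[22,3.3,0,-9],[21.3,7,0,-9],[20,10,0,-9],[18,13,0,-9],[16,15.6,0,-9],[13.4,18,0,-9],[10.4,20,0,-9]]]';python3 -m creep '[[[7,21,0,-9],[4,22,0,-9],[0,0,0,0],[0,0,0,0]]]'; python3 - <<'E'
from h import *
plan(.438,.251,.0165,180,4)
E
```

```text
time: 44.68
tool_pos: [0.4361, 0.2065, 0.0939]
ee_rot: [-3.139, -0.003, 2.838]
wrist_force: [-0.2, -0.5, 0.2]
width: 0.0158
time: 45.18
tool_pos: [0.4359, 0.2498, 0.0952]
ee_rot: [-3.14, -0.002, -3.138]
wrist_force: [0.1, -0.4, -0.6]
width: 0.0152
n 4
[[-0.5, 0.3, 19.7, 0.0], [-0.5, 0.3, 19.7, 0.0], [-0.5, 0.3, 19.7, 0.0], [-0.5, 0.3, 19.7, 0.0]]
```

```bash
python3 -m creep '[[[0,0,25,0],[0,0,30,0],[0,0,18,0],[0,0,7,0],[0,0,0,0],[0,0,0,0]]]';python3 -m creep '[[[0,0,0,0],[0,0,0,0],[0,0,-15,0],[0,0,-30,0],[0,0,-40,0],[0,0,0,0]]]' 0.36; python3 - <<'E'
from sticks import *
w=snap('wrist');findw(w,.36,.53,.15,.36,.018)
plan(.4805,.0185,.10,90,10)
E
```

```text
time: 45.92
tool_pos: [0.4373, 0.2508, 0.0174]
ee_rot: [3.141, 0.002, -3.137]
wrist_force: [0.8, -0.2, -0.7]
width: 0.0155
time: 46.68
tool_pos: [0.4395, 0.252, 0.1068]
ee_rot: [3.138, 0.009, -3.136]
wrist_force: [0.5, 0.3, 0.4]
width: 0.0341
(1552, array([437.2, 251. ]), array([80.7, 15.6]), 0.6, np.float64(27.1))
(884, array([441.6, 309.3]), array([12.7, 66.6]), 90.0, np.float64(23.0))
n 10
[[-4.1, -23.3, 0.4, 9.0], [-7.7, -22.4, 0.4, 9.0], [-11.1, -20.9, 0.4, 9.0], [-14.3, -18.9, 0.4, 9.0], [-17.1, -16.4, 0.4, 9.0], [-19.4, -13.5, 0.4, 9.0], [-21.3, -10.3, 0.4, 9.0], [-22.7, -6.8, 0.4, 9.0]]
[[-23.5, -3.2, 0.4, 9.0], [-23.7, 0.5, 0.4, 9.0]]
```

```bash
python3 -m creep '[[[-4,-23,0.4,9],[-8,-22.4,0.4,9],[-11,-21,0.4,9],[-14.3,-19,0.4,9],[-17,-16.4,0.4,9],[-19.4,-13.5,0.4,9],[-21.3,-10.3,0.4,9],[-22.7,-7,0.4,9]]]';python3 -m creep '[[[-23.5,-3,0.4,9],[-24,0.5,0.4,9],[0,0,0,0],[0,0,0,0]]]'; python3 - <<'E'
from sticks import *
w=snap('wrist');findw(w,.36,.53,-.11,.12)
plan(.4805,.0185,.007,90,4)
E
```

```text
time: 47.72
tool_pos: [0.4696, 0.0638, 0.0969]
ee_rot: [-3.139, -0.001, 1.885]
wrist_force: [-0.9, -0.2, -0.2]
width: 0.0336
time: 48.22
tool_pos: [0.4789, 0.0183, 0.0968]
ee_rot: [-3.14, -0.001, 1.578]
wrist_force: [-0.1, -0.1, -0.3]
width: 0.0342
(2405, array([480.3,  18.9]), array([19.7, 97.7]), 0.0, np.float64(22.2))
n 4
[[0.0, 0.4, 22.5, 0.1], [0.0, 0.4, 22.5, 0.1], [0.0, 0.4, 22.5, 0.1], [0.0, 0.4, 22.5, 0.1]]
```

```bash
python3 -m creep '[[[0,0.5,25,0],[0,0.5,30,0],[0,0.5,25,0],[0,0,11,0],[0,0,0,0],[0,0,0,0]]]';python3 -m creep '[[[0,0,0,0],[0,0,0,0],[0,0,0,0],[0,0,0,0],[0,0,-20,0],[0,0,-40,0],[0,0,-30,0],[0,0,0,0]]]' 0; python3 - <<'E'
from h import *
plan(.438,.194,.096,180,10)
E
```

```text
time: 49.02
tool_pos: [0.482, 0.0178, 0.0078]
ee_rot: [3.139, 0.0, 1.577]
wrist_force: [-0.7, -0.0, 0.9]
width: 0.0336
time: 50.02
tool_pos: [0.4828, 0.0175, 0.0987]
ee_rot: [3.136, 0.0, 1.576]
wrist_force: [0.5, 0.2, -1.6]
width: 0.0197
n 10
[[17.7, -4.4, 0.3, -9.0], [18.1, -1.6, 0.3, -9.0], [18.2, 1.3, 0.3, -9.0], [17.7, 4.1, 0.3, -9.0], [16.9, 6.8, 0.3, -9.0], [15.6, 9.4, 0.3, -9.0], [14.0, 11.7, 0.3, -9.0], [12.0, 13.7, 0.3, -9.0]]
[[9.7, 15.4, 0.3, -9.0], [7.2, 16.7, 0.3, -9.0]]
```

```bash
python3 -m creep '[[[18,-4.4,0,-9],[18,-1.6,0,-9],[18,1.3,0,-9],[18,4,0,-9],[17,7,0,-9],[15.6,9.4,0,-9],[14,11.7,0,-9],[12,14,0,-9]]]';python3 -m creep '[[[9.7,15.4,0,-9],[7,17,0,-9],[0,0,0,0],[0,0,0,0]]]'; python3 - <<'E'
from h import *
plan(.438,.194,.0165,180,4)
E
```

```text
time: 51.02
tool_pos: [0.4434, 0.1598, 0.0939]
ee_rot: [-3.139, -0.004, 2.838]
wrist_force: [0.1, 1.0, -0.9]
width: 0.0194
time: 51.52
tool_pos: [0.4356, 0.1944, 0.0953]
ee_rot: [-3.14, -0.002, -3.138]
wrist_force: [0.0, -0.0, -0.8]
width: 0.0196
n 4
[[-0.6, -0.1, 19.7, 0.0], [-0.6, -0.1, 19.7, 0.0], [-0.6, -0.1, 19.7, 0.0], [-0.6, -0.1, 19.7, 0.0]]
```

```bash
python3 -m creep '[[[0,0,25,0],[0,0,30,0],[0,0,18,0],[0,0,7,0],[0,0,0,0],[0,0,0,0]]]';python3 -m creep '[[[0,0,0,0],[0,0,0,0],[0,0,-15,0],[0,0,-40,0],[0,0,-50,0],[0,0,-50,0],[0,0,0,0]]]' 0.36; python3 - <<'E'
from sticks import *
w=snap('wrist');findw(w,.36,.53,.15,.36,.018)
b=snap('side');P=cloud(b);q=sel(P,.5,.64,-.3,-.14,.085,.12);print('gblock',rect(q))
P=wcloud(w)
for x in (.39,.44,.49):
    k=sel(P,x-.006,x+.006,.1,.45,.008,.014);print(x,k[:,1].min().round(3),k[:,1].max().round(3))
plan(.50,-.19,.20,16)
E
```

```text
time: 52.28
tool_pos: [0.4367, 0.1948, 0.017]
ee_rot: [3.141, 0.001, -3.137]
wrist_force: [0.2, 0.5, -0.6]
width: 0.0191
time: 53.15
tool_pos: [0.4392, 0.1961, 0.1784]
ee_rot: [3.138, 0.012, -3.136]
wrist_force: [0.5, -0.0, -0.9]
width: 0.0339
(1501, array([437. , 195.3]), array([19.9, 96.4]), 89.9, np.float64(31.1))
(984, array([438.1, 251.7]), array([82. , 16.6]), 0.2, np.float64(27.0))
(525, array([440.9, 309.1]), array([64.9, 12.9]), 0.0, np.float64(23.0))
gblock (7, array([ 602.7, -249.9]), array([ 0.2, 20. ]), 17.1, np.float64(96.7))
0.39 0.161 0.34
0.44 0.162 0.34
0.49 0.162 0.341
n 16
[[-3.8, -24.1, -1.7, 10.3], [-8.1, -23.0, -1.7, 10.3], [-12.0, -21.2, -1.7, 10.3], [-15.6, -18.7, -1.7, 10.3], [-18.7, -15.6, -1.7, 10.3], [-21.2, -12.0, -1.7, 10.3], [-23.0, -8.1, -1.7, 10.3], [-24.1, -3.8, -1.7, 10.3]]
[[-24.4, 0.5, -1.7, 10.3], [-23.9, 4.9, -1.7, 10.3], [-22.7, 9.0, -1.7, 10.3], [-20.7, 12.9, -1.7, 10.3], [-18.0, 16.4, -1.7, 10.3], [-14.8, 19.4, -1.7, 10.3], [-11.1, 21.7, -1.7, 10.3], [-7.1, 23.3, -1.7, 10.3]]
```

```bash
python3 - <<'E'
from h import *
plan(.53,-.19,.20,196,8)
E
```

```text
n 8
[[-11.4, -48.2, -3.4, -2.0], [-9.8, -48.6, -3.4, -2.0], [-8.1, -48.9, -3.4, -2.0], [-6.4, -49.1, -3.4, -2.0], [-4.7, -49.3, -3.4, -2.0], [-3.1, -49.5, -3.4, -2.0], [-1.4, -49.5, -3.4, -2.0], [0.3, -49.5, -3.4, -2.0]]
```

```bash
python3 -m creep '[[[-11,-48,-3.4,-2],[-10,-48.6,-3.4,-2],[-8,-49,-3.4,-2],[-6.4,-49,-3.4,-2],[-4.7,-49,-3.4,-2],[-3,-49.5,-3.4,-2],[-1.4,-49.5,-3.4,-2],[0.3,-49.5,-3.4,-2]]]' 0.5;python3 -m creep '[[[0,0,0,0],[0,0,0,0]]]'; python3 - <<'E'
from h import *
w=snap('wrist');P=wcloud(w)
print('block',rect(sel(P,.45,.66,-.32,-.1,.085,.12)),'caddy fin',rect(sel(P,.35,.45,-.32,-.2,.075,.092)))
hsv=cv2.cvtColor(w['color'],cv2.COLOR_RGB2HSV)
Q=P[(hsv[...,0]<25)&(hsv[...,1]>110)]; Q=sel(Q,.5,.65,-.29,-.14,-.004,.012);print('coaster',np.percentile(Q,[1,99],0).round(3).tolist(),cv2.minEnclosingCircle((Q[:,:2]*1000).astype(np.float32)))
save('j1',cv2.resize(w['color'],(640,480)))
E
```

```text
time: 54.25
tool_pos: [0.5294, -0.1905, 0.1967]
ee_rot: [3.139, -0.003, -2.856]
wrist_force: [0.2, -0.2, -0.8]
width: 0.0467
time: 54.5
tool_pos: [0.5293, -0.1887, 0.1971]
ee_rot: [3.139, -0.002, -2.857]
wrist_force: [-0.2, 0.6, -0.7]
width: 0.0469
block (493, array([ 590.6, -251. ]), array([19.7, 29.9]), 25.2, np.float64(96.7)) caddy fin (838, array([ 400.8, -264.4]), array([14.8, 59.3]), 7.8, np.float64(84.6))
coaster [[0.521, -0.266, 0.001], [0.614, -0.17, 0.005]] ((570.8533325195312, -248.26512145996094), 81.24800109863281)
```

View pics/j1.png

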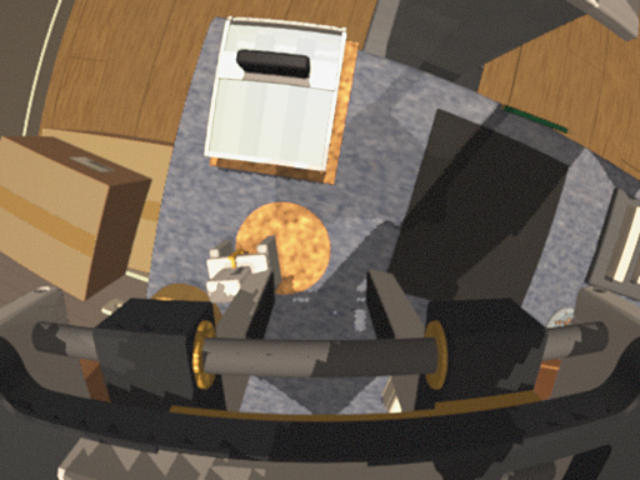

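```bash
python3 - <<'E'
from h import *
plan(.5906,-.251,.13,205.2,4)
plan(.5906,-.251,.066,205.2,4)
E
```

```text
n 4
[[-10.2, -19.4, 16.9, -2.2], [-9.5, -19.7, 16.9, -2.2], [-8.7, -20.1, 16.9, -2.2], [-7.9, -20.4, 16.9, -2.2]]
n 4
[[-10.2, -19.4, 32.9, -2.2], [-9.5, -19.7, 32.9, -2.2], [-8.7, -20.1, 32.9, -2.2], [-7.9, -20.4, 32.9, -2.2]]
```

```bash
python3 -m creep '[[[-10,-19.4,17,-2.2],[-9.5,-19.7,17,-2.2],[-9,-20,17,-2.2],[-8,-20.4,17,-2.2],[0,0,0,0],[0,0,0,0]]]'; python3 - <<'E'
from h import *
w=snap('wrist');P=wcloud(w)
q=sel(P,.45,.66,-.32,-.2,.085,.12);print('block',rect(q),np.linalg.lstsq(np.c_[q[:,:2],np.ones(len(q))],q[:,2],rcond=None)[0].round(3))
plan(.5906,-.251,.066,205.2,3)
E
```

```text
time: 55.3
tool_pos: [0.5912, -0.2507, 0.1314]
ee_rot: [3.141, 0.0, -2.703]
wrist_force: [0.8, 0.7, 0.0]
width: 0.0473
block (1098, array([ 591.4, -251.4]), array([20.5, 30.6]), 23.4, np.float64(96.8)) [0.144 0.129 0.044]
n 3
[[0.2, 0.1, 22.0, 0.0], [0.2, 0.1, 22.0, 0.0], [0.2, 0.1, 22.0, 0.0]]
```

```bash
python3 -m creep '[[[0,0,25,0],[0,0,28,0],[0,0,12,0],[0,0,0,0],[0,0,0,0]]]'; python3 -m creep '[[[0,0,0,0],[0,0,0,0],[0,0,0,0],[0,0,0,0],[0,0,-20,0],[0,0,-40,0],[0,0,-40,0],[0,0,0,0]]]' 0; python3 - <<'E'
from h import *
b=snap('side');P=cloud(b)
save('k1',cv2.resize(b['color'][60:170,220:350],(709,600),interpolation=cv2.INTER_CUBIC))
plan(.441,.305,.166,180,10)
E
```

```text
time: 55.98
tool_pos: [0.5921, -0.2523, 0.0676]
ee_rot: [-3.139, 0.002, -2.703]
wrist_force: [-0.2, -0.9, 0.6]
width: 0.0471
time: 56.98
tool_pos: [0.5933, -0.2537, 0.1705]
ee_rot: [-3.134, 0.005, -2.704]
wrist_force: [0.4, 1.3, -4.3]
width: 0.0298
n 10
[[-10.0, 56.9, 0.1, 2.5], [-7.5, 57.3, 0.1, 2.5], [-5.0, 57.6, 0.1, 2.5], [-2.4, 57.7, 0.1, 2.5], [0.1, 57.8, 0.1, 2.5], [2.6, 57.7, 0.1, 2.5], [5.1, 57.6, 0.1, 2.5], [7.7, 57.3, 0.1, 2.5]]
[[10.2, 56.9, 0.1, 2.5], [12.6, 56.4, 0.1, 2.5]]
```

View pics/k1.png

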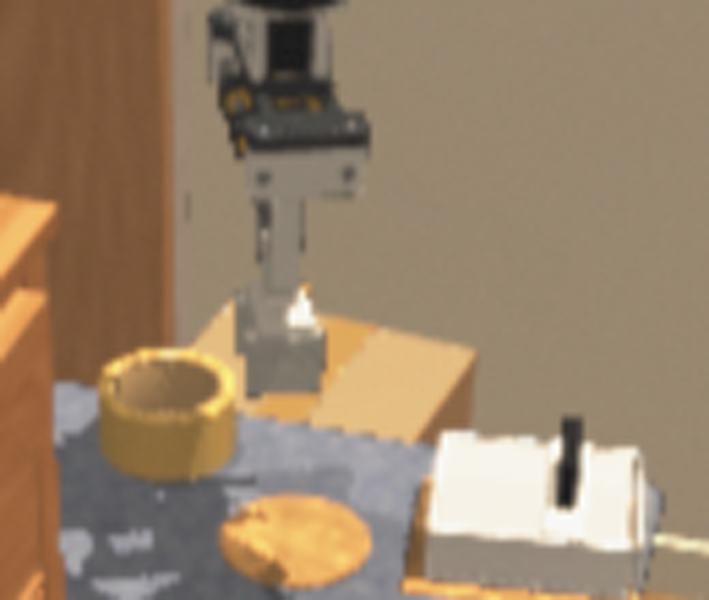

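```bash
python3 -m creep '[[[-5,28,0,2.5],[-8,50,0,2.5],[-5,55,0,2.5],[-2.4,55,0,2.5],[0,55,0,2.5],[2.6,55,0,2.5],[5,55,0,2.5],[7.7,55,0,2.5]]]'; python3 -m creep '[[[10,57,0,2.5],[13,57,0,2.5],[6,30,0,0],[3,15,0,0],[0,0,0,0],[0,0,0,0]]]'; python3 - <<'E'
from h import *
s=load('side')
for u,v in((295,540),(220,540),(371,541),(297,493),(292,588)): print(toW(s,220+u/5.454,60+v/5.454,.004).round(4))
plan(.441,.306,.10,180,3)
w=snap('wrist');P=wcloud(w)
q=sel(P,.40,.48,.25,.36,.10,.24);print(rect(q))
E
```

```text
time: 58.02
tool_pos: [0.4829, 0.1452, 0.1625]
ee_rot: [-3.141, -0.005, -3.054]
wrist_force: [1.4, 1.6, -3.1]
width: 0.0299
time: 58.78
tool_pos: [0.4457, 0.2999, 0.1651]
ee_rot: [-3.14, -0.001, -3.141]
wrist_force: [-0.8, -0.3, -3.5]
width: 0.0299
[ 0.5676 -0.2131  0.004 ]
[ 0.6147 -0.1983  0.004 ]
[ 0.5195 -0.2271  0.004 ]
[ 0.5809 -0.2657  0.004 ]
[ 0.5553 -0.1624  0.004 ]
n 3
[[1.6, 2.0, 21.7, 0.0], [1.6, 2.0, 21.7, 0.0], [1.6, 2.0, 21.7, 0.0]]
(7857, array([437.9, 300.8]), array([36.5, 58. ]), 0.0, np.float64(192.3))
```

```bash
python3 -m creep '[[[1.6,2.3,22,0],[1.6,2.3,22,0],[1.6,2.3,20,0],[0,0,8,0],[0,0,0,0],[0,0,0,0]]]'; python3 -m creep '[[[0,0,3,0],[0,0,3,0],[0,0,2,0],[0,0,0,0]]]'
```

```text
time: 59.58
tool_pos: [0.4416, 0.3082, 0.0951]
ee_rot: [3.141, 0.002, -3.14]
wrist_force: [0.4, 0.2, -2.9]
width: 0.03
time: 60.08
tool_pos: [0.4406, 0.3082, 0.0858]
ee_rot: [-3.142, -0.0, -3.14]
wrist_force: [-0.3, 0.9, -3.5]
width: 0.03
```

```bash
python3 -m creep '[[[0,0,2,0],[0,0,2,0],[0,0,1,0],[0,0,1,0],[0,0,0,0]]]'; python3 -m creep '[[[0,0,1.5,0],[0,0,1.5,0],[0,0,0,0],[0,0,0,0]]]'
```

```text
time: 60.7
tool_pos: [0.4407, 0.3083, 0.0799]
ee_rot: [3.141, 0.0, -3.14]
wrist_force: [0.9, -0.1, -3.8]
width: 0.0294
time: 61.2
tool_pos: [0.4409, 0.3084, 0.0782]
ee_rot: [3.141, 0.001, -3.14]
wrist_force: [-3.9, -0.7, 5.7]
width: 0.0296
```

```bash
python3 -m creep '[[[0,0,0,0],[0,0,0,0],[0,0,0,0],[0,0,0,0],[0,0,0,0],[0,0,0,0],[0,0,0,0],[0,0,0,0]]]' 0.45; python3 - <<'E'
from h import *
b=snap('side');save('l1',cv2.resize(b['color'][190:310,190:330],(700,600),interpolation=cv2.INTER_CUBIC))
E
python3 -m creep '[[[0,0,0,0],[0,0,0,0],[0,0,0,0],[0,0,0,0]]]'
```

```text
time: 62.2
tool_pos: [0.4407, 0.3082, 0.0769]
ee_rot: [3.142, 0.0, -3.14]
wrist_force: [-0.1, -0.9, -0.2]
width: 0.0422
time: 62.75
tool_pos: [0.4407, 0.3082, 0.0769]
ee_rot: [3.141, 0.0, -3.14]
wrist_force: [-0.5, -0.2, -0.4]
width: 0.0422
```

View pics/l1.png

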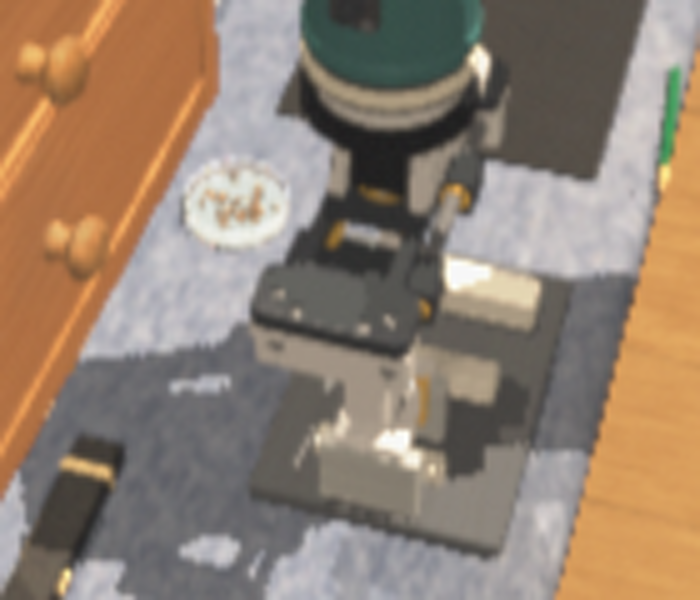

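```bash
python3 -m creep '[[[0,0,0,0],[0,0,0,0],[0,0,0,0],[0,0,0,0],[0,0,-10,0],[0,0,-20,0],[0,0,-15,0],[0,0,0,0]]]' 0; python3 -m creep '[[[0,-15,0,0],[0,-20,0,0],[0,-15,0,0],[0,-7,0,0],[0,0,0,0],[0,0,0,0]]]'; python3 - <<'E'
from h import *
plan(.439,.2517,.0775,180,5)
E
```

```text
time: 63.75
tool_pos: [0.4415, 0.3086, 0.1235]
ee_rot: [3.14, 0.003, -3.14]
wrist_force: [0.3, 0.2, -4.3]
width: 0.0296
time: 64.5
tool_pos: [0.4408, 0.2515, 0.122]
ee_rot: [3.141, 0.0, -3.14]
wrist_force: [-0.3, -0.0, -4.5]
width: 0.0295
n 5
[[0.4, 0.0, 8.9, 0.0], [0.4, 0.0, 8.9, 0.0], [0.4, 0.0, 8.9, 0.0], [0.4, 0.0, 8.9, 0.0], [0.4, 0.0, 8.9, 0.0]]
```

```bash
python3 -m creep '[[[0.5,0,10,0],[0.5,0,13,0],[0.5,0,12,0],[0.5,0,5,0],[0,0,2,0],[0,0,1,0],[0,0,0,0],[0,0,0,0]]]'; python3 -m creep '[[[0,0,1,0],[0,0,1,0],[0,0,0,0],[0,0,0,0]]]'
```

```text
time: 65.5
tool_pos: [0.439, 0.2513, 0.0793]
ee_rot: [3.141, 0.001, -3.14]
wrist_force: [-0.1, 0.3, -3.4]
width: 0.03
time: 66.0
tool_pos: [0.439, 0.2513, 0.077]
ee_rot: [3.141, 0.001, -3.14]
wrist_force: [0.5, 0.6, -3.1]
width: 0.0298
```

```bash
python3 -m creep '[[[0,0,0.7,0],[0,0,0.7,0],[0,0,0,0]]]'; python3 -m creep '[[[0,0,0,0],[0,0,0,0],[0,0,0,0],[0,0,0,0],[0,0,0,0],[0,0,0,0],[0,0,0,0],[0,0,0,0]]]' 0.45; python3 -m creep '[[[0,0,0,0],[0,0,0,0],[0,0,0,0],[0,0,0,0]]]';python3 -m creep '[[[0,0,0,0],[0,0,0,0],[0,0,0,0],[0,0,0,0],[0,0,-10,0],[0,0,-20,0],[0,0,-15,0],[0,0,0,0]]]' 0; python3 -m creep '[[[0,-15,0,0],[0,-20,0,0],[0,-14,0,0],[0,-7,0,0],[0,0,0,0],[0,0,0,0]]]'
```

```text
time: 66.38
tool_pos: [0.4391, 0.2514, 0.0768]
ee_rot: [3.141, 0.001, -3.14]
wrist_force: [-1.7, 0.0, 5.4]
width: 0.0296
time: 67.38
tool_pos: [0.4388, 0.2512, 0.0755]
ee_rot: [3.141, 0.0, -3.14]
wrist_force: [-0.4, 0.6, -0.4]
width: 0.042
time: 67.88
tool_pos: [0.4388, 0.2512, 0.0755]
ee_rot: [3.142, 0.0, -3.14]
wrist_force: [-0.8, -0.1, 0.0]
width: 0.0427
time: 68.88
tool_pos: [0.4396, 0.2516, 0.122]
ee_rot: [3.14, 0.003, -3.14]
wrist_force: [0.3, 0.6, -4.1]
width: 0.0298
time: 69.62
tool_pos: [0.4389, 0.1955, 0.1205]
ee_rot: [3.141, 0.0, -3.14]
wrist_force: [0.0, -0.2, -3.4]
width: 0.0299
```

```bash
python3 -m creep '[[[0.3,0,10,0],[0.3,0,13,0],[0.3,0,12,0],[0,0,5,0],[0,0,2,0],[0,0,1,0],[0,0,0,0],[0,0,0,0]]]'; python3 -m creep '[[[0,0,1,0],[0,0,1,0],[0,0,0.7,0],[0,0,0.7,0],[0,0,0,0]]]'
```

```text
time: 70.62
tool_pos: [0.4382, 0.1953, 0.0779]
ee_rot: [3.141, 0.001, -3.14]
wrist_force: [-0.5, 0.2, -2.9]
width: 0.0298
time: 71.25
tool_pos: [0.4384, 0.1954, 0.0754]
ee_rot: [3.141, 0.001, -3.14]
wrist_force: [-2.3, -0.4, 5.5]
width: 0.0297
```

```bash
python3 -m creep '[[[0,0,0,0],[0,0,0,0],[0,0,0,0],[0,0,0,0],[0,0,0,0],[0,0,0,0],[0,0,0,0],[0,0,0,0]]]' 0.45; python3 -m creep '[[[0,0,0,0],[0,0,0,0],[0,0,0,0],[0,0,0,0]]]'; python3 -m creep '[[[0,0,0,0],[0,0,0,0],[0,0,0,0],[0,0,0,0],[0,0,-10,0],[0,0,-30,0],[0,0,-40,0],[0,0,-10,0]]]' 0; python3 - <<'E'
from h import *
plan(.568,-.216,.165,196,9)
E
```

```text
time: 72.25
tool_pos: [0.438, 0.1952, 0.0741]
ee_rot: [3.142, 0.0, -3.14]
wrist_force: [1.0, -0.9, 0.2]
width: 0.0421
time: 72.75
tool_pos: [0.438, 0.1952, 0.0741]
ee_rot: [3.141, 0.0, -3.14]
wrist_force: [0.1, 0.4, -0.1]
width: 0.0418
time: 73.75
tool_pos: [0.4393, 0.1956, 0.1668]
ee_rot: [3.14, 0.005, -3.14]
wrist_force: [0.5, 0.2, -4.5]
width: 0.0301
n 9
[[-14.2, -45.8, 0.2, -1.8], [-12.8, -46.2, 0.2, -1.8], [-11.4, -46.5, 0.2, -1.8], [-9.9, -46.9, 0.2, -1.8], [-8.5, -47.2, 0.2, -1.8], [-7.0, -47.4, 0.2, -1.8], [-5.6, -47.6, 0.2, -1.8], [-4.1, -47.7, 0.2, -1.8]]
[[-2.6, -47.8, 0.2, -1.8]]
```

```bash
python3 -m creep '[[[-9,-28,0,-1.8],[-13,-46,0,-1.8],[-11.4,-46.5,0,-1.8],[-10,-47,0,-1.8],[-8.5,-47,0,-1.8],[-7,-47.4,0,-1.8],[-5.6,-47.6,0,-1.8],[-4,-47.7,0,-1.8]]]'; python3 -m creep '[[[-3,-35,0,-1.8],[-3,-20,0,0],[-2,-11,0,0],[0,0,0,0],[0,0,0,0]]]'; python3 - <<'E'
from h import *
w=snap('wrist');P=wcloud(w);hsv=cv2.cvtColor(w['color'],cv2.COLOR_RGB2HSV)
m=(hsv[...,0]<25)&(hsv[...,1]>110)&(abs(P[...,2])<.012)&(P[...,0]>.505)&(P[...,0]<.64)&(P[...,1]>-.29)&(P[...,1]<-.14)
n,L,st,_=cv2.connectedComponentsWithStats(m.astype(np.uint8));i=1+st[1:,4].argmax();k=P[L==i]
print(len(k),np.round(cv2.minEnclosingCircle((k[:,:2]*1000).astype(np.float32))[0],1),cv2.minEnclosingCircle((k[:,:2]*1000).astype(np.float32))[1],np.percentile(k,[1,99],0).round(3).tolist())
print('fin',rect(sel(P,.35,.45,-.32,-.2,.075,.092)))
plan(.568,-.216,.0685,196,4)
E
```

```text
time: 74.75
tool_pos: [0.5475, -0.1535, 0.1619]
ee_rot: [3.139, -0.003, -2.887]
wrist_force: [1.5, 0.2, -4.4]
width: 0.0297
time: 75.38
tool_pos: [0.5732, -0.2125, 0.1641]
ee_rot: [3.141, 0.0, -2.856]
wrist_force: [-0.6, 0.6, -3.6]
width: 0.0302
3687 [ 568.5 -217.1] 49.873226165771484 [[0.521, -0.264, 0.001], [0.592, -0.175, 0.005]]
fin (737, array([ 405.7, -263.5]), array([12.8, 59.4]), 16.5, np.float64(84.1))
n 4
[[1.5, -0.5, 23.9, 0.1], [1.5, -0.5, 23.9, 0.1], [1.5, -0.5, 23.9, 0.1], [1.5, -0.5, 23.9, 0.1]]
```

```bash
python3 -m creep '[[[2,-1,20,0],[2,-1,30,0],[1.8,-1,25,0],[0,0,13,0],[0,0,4,0],[0,0,0,0],[0,0,0,0]]]'; python3 -m creep '[[[0,0,1,0],[0,0,1,0],[0,0,1,0],[0,0,0,0]]]'
```

```text
time: 76.3
tool_pos: [0.5695, -0.2186, 0.0736]
ee_rot: [-3.14, 0.002, -2.857]
wrist_force: [-0.1, -0.3, -3.7]
width: 0.0297
time: 76.8
tool_pos: [0.5684, -0.2183, 0.0689]
ee_rot: [3.141, -0.0, -2.857]
wrist_force: [0.4, 0.0, -3.4]
width: 0.0299
```

```bash
python3 -m creep '[[[0,1,1,0],[0,0,1,0],[0,0,0.5,0],[0,0,0.5,0],[0,0,0,0],[0,0,0,0]]]'
```

```text
time: 77.55
tool_pos: [0.5683, -0.2174, 0.0661]
ee_rot: [3.142, 0.0, -2.857]
wrist_force: [-1.0, 0.9, -4.3]
width: 0.0297
```

```bash
python3 -m creep '[[[0,0,0.5,0],[0,0,0.5,0],[0,0,0,0]]]'; python3 -m creep '[[[0,0,0.5,0],[0,0,0.5,0],[0,0,0,0]]]'
```

```text
time: 77.92
tool_pos: [0.5684, -0.2174, 0.0661]
ee_rot: [-3.141, 0.001, -2.857]
wrist_force: [-2.0, 1.4, 3.6]
width: 0.03
time: 78.3
tool_pos: [0.5684, -0.2173, 0.0661]
ee_rot: [-3.141, 0.001, -2.857]
wrist_force: [-3.9, 1.9, 8.0]
width: 0.0294
```

Contact is made. I'll release, lift clear, and check the whole scene.

```bash
python3 -m creep '[[[0,0,-1,0],[0,0,0,0],[0,0,0,0],[0,0,0,0],[0,0,0,0]]]' 0.5; python3 -m creep '[[[0,0,-15,0],[0,0,-30,0],[0,0,-40,0],[0,0,-40,0],[0,20,0,0],[0,40,0,0],[0,40,0,0],[0,0,0,0]]]';python3 -m creep '[[[0,30,0,0],[0,0,0,0],[0,0,0,0]]]'; python3 - <<'E'
from sticks import *
w=snap('wrist');P=wcloud(w);b=snap('side')
print('block',rect(sel(P,.45,.66,-.32,-.1,.085,.12)));print('fin',rect(sel(P,.35,.45,-.32,-.2,.07,.092)),rect(sel(P,.33,.51,-.36,-.17,.035,.055)))
find(b,.15,.36,.05)
B=cloud(b);q=sel(B,.5,.64,-.3,-.14,.085,.12);print('gblock side',rect(q))
save('m1',np.hstack([cv2.resize(b['color'][90:384,180:400],(420,560)),cv2.resize(w['color'],(380,285))[np.r_[0:285,[0]*275]]]))
E
```

```text
time: 78.92
tool_pos: [0.5683, -0.2174, 0.0649]
ee_rot: [3.141, -0.0, -2.857]
wrist_force: [-0.4, -0.4, -0.4]
width: 0.0475
time: 79.92
tool_pos: [0.539, -0.1184, 0.1896]
ee_rot: [3.14, -0.001, -2.853]
wrist_force: [0.7, -0.6, 0.8]
width: 0.0469
time: 80.3
tool_pos: [0.5318, -0.0933, 0.1897]
ee_rot: [-3.141, -0.001, -2.857]
wrist_force: [-0.0, -0.1, 0.5]
width: 0.0469
block (627, array([ 567.3, -216.2]), array([19.8, 30.5]), 15.5, np.float64(98.7))
fin (785, array([ 401.1, -264. ]), array([15.2, 59.6]), 7.1, np.float64(84.3)) (8443, array([ 418.2, -262.5]), array([135.7, 113.5]), 7.9, np.float64(42.4))
(2730, array([439.5, 252. ]), array([130.4, 181.4]), 1.0, np.float64(14.2)) [0.373 0.161 0.006] [0.506 0.343 0.037]
gblock side (28, array([ 568.6, -204.7]), array([12.9, 24.5]), 71.4, np.float64(93.9))
```

View pics/m1.png

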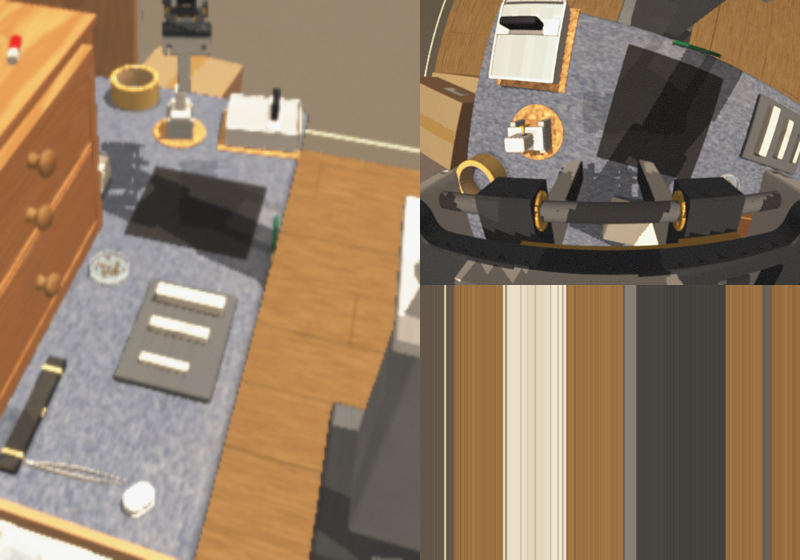

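```bash
python3 -c "
from bench import ticket
print(ticket.close_job())"
```

```text
the job is handed in; nothing more can be done
None
```

The job is done and handed in, at about 80 s of the 210 s allowed.

**Tipping:** The tool can only turn about the vertical, so I let the caddy pivot between the pads. Its tail rested on the plate edge and its mouth edge pushed against the mat's rim, which tipped it to about 26°. All three sticks slid out. They lay partly over the mat's edge, so I pushed them fully onto the mat with the caddy's mouth.

**Caddy:** On the first set-down it stood about 11 mm too far along x on its rest. I gripped it again and moved it back to within about 1 mm of where it started.

**Sticks and gauge:** The sticks lie flat on the plate, about 57 mm apart. The gauge had been knocked off its coaster by then; I found it again with the wrist camera. It stood free on its legs over the thin, mid and thick sticks in that order, about 1.2 to 1.5 s each.

**Last checks:**
- **Gauge:** upright, about 1.5 mm from the coaster's middle.
- **Caddy:** level and upright at its starting pose.
- **Sticks and bystanders:** all three sticks are on the plate. The dish, pen case, tweezers, loupe and tape look undisturbed; I judged those by eye only.
- **Disagreements and gaps:** my final image code merged the sticks with the plate, so that check rests on the picture. The side camera's gauge estimate disagreed by about 12 mm, but on only 28 points, so I trusted the wrist camera. The flap angle and the gauge foot's readings were not measured directly.

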